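Load a turning blank from the sprung-lid bin into the drilling cradle

TASK

Load the dark turning blank into the centre-drilling cradle: swing the cradle's red clamp arm right over until it stays back on its own, hold the bin's spring-closed clear lid open with the yellow-headed prop slat from the tool rack (its foot on the bin's front rail, its head under the lid, behind the lip), then take the dark blank out of the bin and lay it flat in the cradle's trough. Leave the lid propped open and the clamp arm back, keep the two pale blanks in the bin, and do not knock over or push about the other things on the bench.

Things in the scene. Friction and masses are not known exactly. Their poses are not given: they have to be found in the camera images.
- bin: plywood chest fixed to the bench, 185 (x) x 340 (y) x 200 mm high; origin centre of its underside, x from its front (which faces the robot's right) to its back. Two drawers (not used), above them the bin: floor 145 mm above the origin, inside x -70 to +77, y -155 to +155 mm. The front rail (flat top of the front wall, x -92.5 to -70.5 mm) is at z 200 mm.
- lid (a joint): hinge of the clear dust lid, rad: 0 closed, 1.6 fully open. Spring and weight (0.38 kg) always close it, about 3 N at the front edge. Lid 5 mm thick, 350 mm wide, underside level with the hinge axis; it reaches 242 mm forward from the hinge and so overhangs the front rail by 57 mm. Propped as asked it stands at about 0.9 to 1.0 rad.
- lid_hinge (a point): middle of the lid's hinge axis (which runs along the bin's y), fixed on the bin at x +92.5, z 202 mm; its axes are the bin's
- lid_lip (a point): point on the moving lid at mid-width, 236 mm from the hinge: inner corner of its underside and the aluminium lip (6 mm thick, full width) that hangs 16 mm below the underside along the front edge. Its x points along the lid to the hinge. Closed, a 51 mm wide channel between front rail and lip is open from below for the slat's head.
- prop: wooden prop slat, 190 mm long, 20 (own x) x 44 mm (own y), 0.14 kg; origin at the centre of its flat foot, z towards its yellow half-round head. Starts upright in the rack's end slot, only its top 50 mm showing. Held that near its head it cannot get under the lid (fingers meet the lip): stand it on its foot, where it stays up by itself, and take it again lower down.
- prop_head (a point): centre of the slat's half-round head (radius 10 mm, axis along own y), 180 mm above its foot, 10 mm below its top
- rack: wooden tool rack fixed to the bench; origin on the bench below the prop's slot (slot 30 x 54 mm); slot floor at z 12 mm, top of the slotted board at z 152 mm; 100 mm deep (x), y -60 to +240 mm. Two palm gouges stand in it at y +100 and +170 mm, 200 mm high.
- dark_blank: dark walnut blank, 105 (own x) x 46 x 46 mm, 0.17 kg, lying in the bin along the bin's x with at least 30 mm free at either side; origin centre of its underside
- dark_blank_mid (a point): centre of the dark blank, x along its length
- pale_blank_a_mid (a point): centre of a pale blank of the same size, lying in the bin
- pale_blank_b_mid (a point): centre of the other pale blank, lying in the bin
- cradle: centre-drilling cradle fixed to the bench: plywood board 205 x 210 mm, 18 mm thick, with a trough along its x between two dark fences 56 mm apart, 10 mm high and 150 mm long (x -75 to +75); a wooden end stop 45 mm high stands at x +78 to +96 mm; origin on the bench below the trough's centre
- trough (a point): centre of the trough's floor, 18 mm above the bench, its axes are the cradle's
- clamp (a joint): hinge of the red clamp arm, rad: 0 lying level across the trough, 1.57 upright (its balance point), 2.15 laid back on its stop away from the trough. Free hinge: it falls to the nearer end. The arm with its knob weighs 0.16 kg.
- clamp_hinge (a point): hinge axis of the clamp arm (runs along the cradle's x), at cradle y -85, z 82 mm; the arm reaches 160 mm towards the cradle's +y (its knob's centre 4 mm above the hinge when level) and opens upwards and over to -y
- clamp_knob (a point): centre of the black round knob at the arm's free end, 160 mm from the hinge: a disc of diameter 28 mm, 24 mm thick along the cradle's x, which can be pinched from above across its flat sides and turns between the fingers
- mallet: turned wooden mallet standing head down, diameter 72 mm, 235 mm high
- wax_tin: round tin, diameter 90 mm, 60 mm high
- bowl: dark wooden bowl, diameter 120 mm, 55 mm high
- sanding_block: cork sanding block 110 x 65 x 35 mm
- glue: yellow bottle, diameter 60 mm, 160 mm high
There are look-alikes about, which are no part of the job. Of the things that look like the prop, the largest one is meant.

How it is judged:
On the way, in this order (a step that is already met when the one before it is completed fails the run):
1. the lid stands open on the prop slat, its head behind the lip, and the robot has let go of the slat (value of joint lid above 0.75 rad and x of prop_head in the frame of lid_lip below 0.04 m and z of prop_head in the frame of lid_lip above -0.03 m and z of prop in the frame of bin above 0.19 m and contact force between prop and the fingers below 0.05 N and linear speed of prop below 0.03 m/s), for 0.2 s.
2. the dark blank is lifted out of the bin while the lid stands propped (z of dark_blank_mid in the frame of bin above 0.23 m and value of joint lid above 0.75 rad), for 0.05 s.
At the end, for the whole second after the job is handed in: Lid above 0.75 rad on the prop slat (foot on the front rail, head within 40 mm of the lip); clamp arm above 1.9 rad; dark blank at rest, flat in the trough (within 9 mm sideways, 30 mm along, 4 mm in height, 0.12 rad); pale blanks in the bin (value of joint lid above 0.75 rad and x of prop_head in the frame of lid_lip below 0.04 m and z of prop_head in the frame of lid_lip above -0.03 m and z of prop in the frame of bin above 0.19 m and value of joint clamp above 1.9 rad and x of dark_blank_mid in the frame of trough between -0.03 and 0.03 m and y of dark_blank_mid in the frame of trough between -0.009 and 0.009 m and z of dark_blank_mid in the frame of trough between 0.019 and 0.027 m and angle between the x axis of dark_blank_mid and the x axis of trough, either way round below 0.12 rad and linear speed of each of dark_blank, prop below 0.02 m/s and z of each of pale_blank_a_mid, pale_blank_b_mid in the frame of bin below 0.19 m and horizontal distance between each of pale_blank_a_mid, pale_blank_b_mid and bin below 0.17 m); the robot touches nothing.
It fails at once if a bystander (mallet, wax tin, bowl, sanding block, glue bottle) is pushed more than 30 mm or knocked over (distance of any of mallet, wax_tin, bowl, sanding_block, glue from where it was at the start of the episode above 0.03 m or angle between any of mallet, glue's own z axis and vertical above 0.5 rad).
It also fails if it takes over 72 s, if anything falls off the work surface, if the arm or the gripper's body presses on something with over 40 N, if the wrist force passes 120 N, or if a joint passes its speed limit or range.

ROBOT

A 7-joint arm with a two-finger parallel gripper is mounted at the origin on the work surface. World frame = base frame: x ahead of the robot, y to its left, z up, the work surface at z = 0. Lengths are in m, angles in rad, forces in N, time in s.
With the tool pointing down it reaches from about 0.4 to 0.85 m from the base axis. Payload 4.4 kg.
Tool frame: the origin (TCP) lies midway between the tips of the shut fingers; the grasp point (between the pads) lies 19 mm behind it; z points along the fingers, y is the direction in which the jaws open and shut (so a half turn about z gives the same grasp; the last joint's range is limited). The gripper opens to 94 mm and grips with 3 to 60 N. Pads are 16 mm wide; open, the fingers measure 119 mm over their backs; the gripper's body (75 mm by 177 mm) begins 78 mm behind the grasp point.
Start: joints at [-1.373, 0.628, 0.038, 1.517, -0.027, 0.996, -0.02], TCP at [0.169, 0.628, 0.205] pointing down, gripper open.
Joint ranges: [-3.06, 3.06], [-0.37, 2.12], [-1.25, 1.32], [0.18, 2.47], [-1.1, 4.24], [0.23, 1.98], [-2.94, 2.94]. Speed limits (rad/s): [2.57, 2.57, 3.14, 3.14, 3.14, 3.14, 3.14].

INTERFACE

Orientations are given as [roll, pitch, yaw] about the fixed x, y, z axes, in that order (R = Rz(yaw) Ry(pitch) Rx(roll)).
In Python, from rig import manip, capture, nets gives the robot as it stands.
- The arm moves only by the tool step_arm, never from a script. Its argument "steps" is a list of rows, each a list of 6 numbers: the shift along the tool's x, y, z in units of 50 mm (1.0 is 50 mm), then the turn, a rotation vector about the tool's x, y, z in rad. In form: [[tx, ty, tz, rx, ry, rz], ...]. A call has exactly 10 rows; each row shifts and turns the commanded pose from where the row before left it, along the tool's axes as they then stand; what a row does not reach is not made up. A row lasts 1/8 s, in which the tool goes at most 62.5 mm and 10.7 degrees, less where a joint would pass 70% of its speed; a pose out of reach is approached as far as the arm can. A call is refused whole if a number of a shift passes 1 or a number of a turn 0.188, either way. A call with a gripper value outside its range is refused whole. "grip" is the finger opening in mm, from 0 to 94, set as the call begins (left out, the last holds). The fingers move at their own pace and stop on an object; the grip force is fixed at half the most. Time passes only in rows, so rows that do not move let the fingers close, or fill a call up. It gives the time, the measured TCP pose, the force and the opening at its end, in the units of the state.
- manip.get_obs(): the state, without advancing time (a new reading comes with each control period).
- capture(name): name is "scene" or "top" or "wrist"; returns a dict with "pixels" (420x560x3 uint8, red, green, blue), "depth" (420x560 float32, m along the optical axis (not along the pixel's ray), 0 where there is no reading), "camera_matrix" (3x3 intrinsics, pixels), "k1" (the pictures are not rectified: a ray, as slopes to the right and down, at radius r is drawn at 1 + k1 r^2 times it, then the intrinsics apply), "rvec" (rotation vector, rad) and "tvec" (3), from world to camera coordinates, as OpenCV has them. Camera axes: x right, y down, z forward; pixel columns grow to the right and rows downward; lengths in m; the calibration is good to about 2 mm. A picture is of the moment at which its call begins.
- manip.sign_off(): hands the job in, once; it reports no verdict.
Trained networks look in the newest picture that a camera, given by its name, has taken for a name from the list of things; names that differ only in an ending like _2 or _b are one class to them, and where a whole thing is asked for, a point or a joint stands for the part that bears it (a point fixed in the world has none). Each returns a list of dicts, best first, with "p" (0 to 1); they miss things now and then, are a little off and sometimes report something else, mostly with a low value. They report only what shows in the picture. A call takes as long as a camera call. They do not tell look-alikes from the thing itself.
- nets.boxes_of(camera, label): "at" ([x, y, z] in m, in world coordinates, good to about 4 mm: the middle of the surface that is visible of it).
The state is a dict: "t": time; "joints": joint angles; "qd": joint speeds; "tau": joint torques, N m; "ee_pos": TCP position; "ee_rot": TCP orientation; "contact_force": force on the tool from outside, world axes, zero at the start; "ft_torque": the same for the moment, N m; "width": finger opening in m.
Only numpy, scipy, OpenCV 4.12 (cv2) and the standard library are available. Lean on these libraries where they do the work, as an engineer would, in place of code of your own. Each camera call takes 0.05 s, during which the arm holds its last target. There are 200 camera calls.

## Working session

There is one attempt and no reset: what is moved stays moved. The work goes in short steps, Python scripts to look and compute and a tool call to move; the robot and the scene stay as the last step left them, time stands still between calls to the robot, and variables do not carry over. Pictures are saved under pics/ and viewed, about 8 in all and at most 12, crops included, and the job is handed in when it is done.

Besides the shell and the picture viewer there is one more tool, called as name([rows], argument=value, ...), one row to a line, values as JSON. step_arm: Moves the arm, as the interface text tells. Its arguments: {"type":"object","properties":{"steps":{"type":"array","items":{"type":"array","items":{"type":"number"}}},"grip":{"type":"number"}},"required":["steps"]}

```bash
ls; mkdir -p pics; cat > h.py <<'E'
import numpy as np, cv2
from scipy.spatial.transform import Rotation as R
from rig import manip, capture, nets
def save(c,name): cv2.imwrite('pics/'+name+'.png',c['pixels'][:,:,::-1])
def cloud(c):
    K=c['camera_matrix'];h,w=c['depth'].shape
    u,v=np.meshgrid(np.arange(w),np.arange(h))
    p=np.stack([u,v],-1).reshape(-1,1,2).astype(float)
    s=cv2.undistortPoints(p,K,np.array([c['k1'],0,0,0,0.])).reshape(h,w,2)
    P=np.dstack([s*c['depth'][...,None],c['depth']])
    Rm=cv2.Rodrigues(np.array(c['rvec'],float))[0]
    W=(P-np.array(c['tvec']).reshape(3))@Rm
    W[c['depth']==0]=np.nan
    return W
def proj(c,pts):
    return cv2.projectPoints(np.array(pts,float).reshape(-1,1,3),np.array(c['rvec'],float),np.array(c['tvec'],float),c['camera_matrix'],np.array([c['k1'],0,0,0,0.]))[0].reshape(-1,2)
E
python3 - <<'E'
from h import *
print(manip.get_obs())
for n in ['scene','top']:
    c=capture(n);save(c,n+'1');np.save(n+'1.npy',cloud(c))
    for l in ['bin','lid','lid_lip','prop','prop_head','rack','dark_blank','pale_blank_a_mid','cradle','clamp_knob','clamp','mallet','wax_tin','bowl','sanding_block','glue']:
        try:r=nets.boxes_of(n,l)
        except Exception as e: r=[];print(e)
        for d in r[:4]:
            print(n,l,round(d['p'],2),np.round(d['at'],3),np.round(proj(c,[d['at']])[0]))
E
```

```text
pics
{'t': 0.0, 'joints': array([-1.3728256 ,  0.62930472,  0.03845139,  1.51834358, -0.02696332,
        0.99627497, -0.02000955]), 'qd': array([ 2.67171222e-03, -5.59047633e-04, -4.56819176e-04, -2.27515185e-04,
       -1.23897510e-03, -2.11135615e-04, -3.78469132e-05]), 'tau': array([ 2.68936446e-04, -5.49754214e+01,  1.14381205e+00, -1.86638921e+01,
       -5.21845906e-02,  2.35958834e-02,  1.57735835e-04]), 'ee_pos': array([0.16928962, 0.62689877, 0.20458894]), 'ee_rot': array([-3.13978107e+00,  5.74203262e-05,  2.87782531e+00]), 'contact_force': array([ 0.04284159, -0.21050348, -0.06965141]), 'ft_torque': array([-0.03412686,  0.00564704, -0.04359857]), 'width': 0.09415176995353539}
scene bin 0.66 [0.592 0.211 0.179] [357. 189.]
scene lid 0.72 [0.554 0.242 0.206] [355. 173.]
scene lid_lip 0.65 [0.555 0.244 0.206] [356. 173.]
scene prop 0.96 [ 0.479 -0.164  0.147] [231. 227.]
scene prop 0.81 [ 0.31  -0.26   0.076] [173. 235.]
scene prop 0.68 [ 0.345 -0.198  0.076] [198. 232.]
scene prop_head 0.95 [ 0.476 -0.16   0.151] [232. 225.]
scene prop_head 0.79 [ 0.348 -0.199  0.078] [198.
[... 1578 characters left out ...]
.154] [317. 195.]
top rack 0.2 [0.747 0.1   0.033] [233. 146.]
top dark_blank 0.5 [ 0.753 -0.151  0.113] [312. 134.]
top pale_blank_a_mid 0.35 [ 0.501 -0.396  0.095] [395. 214.]
top pale_blank_a_mid 0.24 [ 0.508 -0.387  0.016] [384. 215.]
top cradle 0.85 [ 0.51  -0.386  0.018] [384. 214.]
top cradle 0.31 [ 0.501 -0.396  0.094] [394. 214.]
top clamp_knob 0.85 [ 0.501 -0.396  0.094] [395. 214.]
top mallet 0.86 [ 0.753 -0.153  0.114] [313. 134.]
top wax_tin 0.85 [ 0.748 -0.027  0.061] [272. 142.]
top bowl 0.98 [ 0.374 -0.038  0.03 ] [278. 260.]
top bowl 0.54 [ 0.555 -0.148  0.152] [316. 195.]
top sanding_block 0.65 [0.747 0.099 0.035] [233. 146.]
top glue 0.75 [ 0.726 -0.276  0.106] [352. 143.]
```

```bash
python3 - <<'E'
import cv2,numpy as np
a=cv2.imread('pics/scene1.png');b=cv2.imread('pics/top1.png')
b2=b[80:350,120:460]
cv2.imwrite('pics/a2.png',cv2.resize(a[120:370,100:440],None,fx=2.35,fy=2.35,interpolation=3));cv2.imwrite('pics/b2.png',cv2.resize(b2,None,fx=2.2,fy=2.2,interpolation=3))
E
```

```text
(no output)
```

View pics/a2.png

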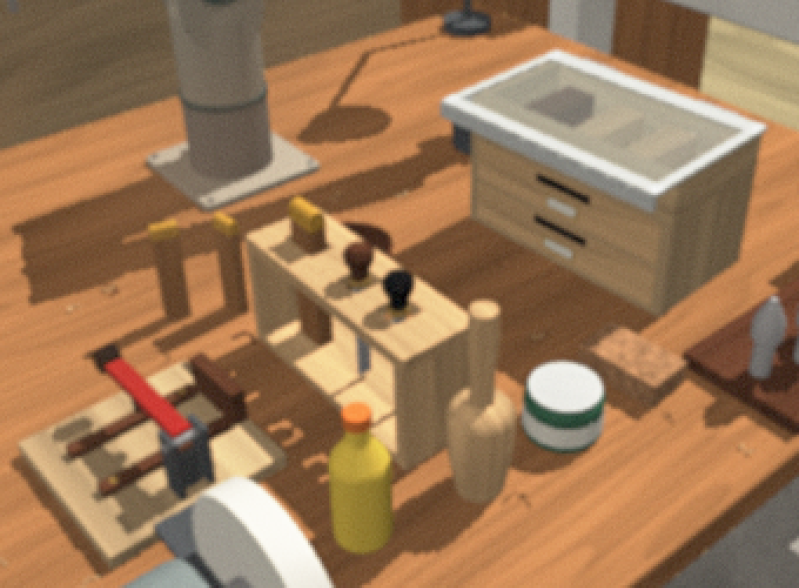

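View pics/b2.png

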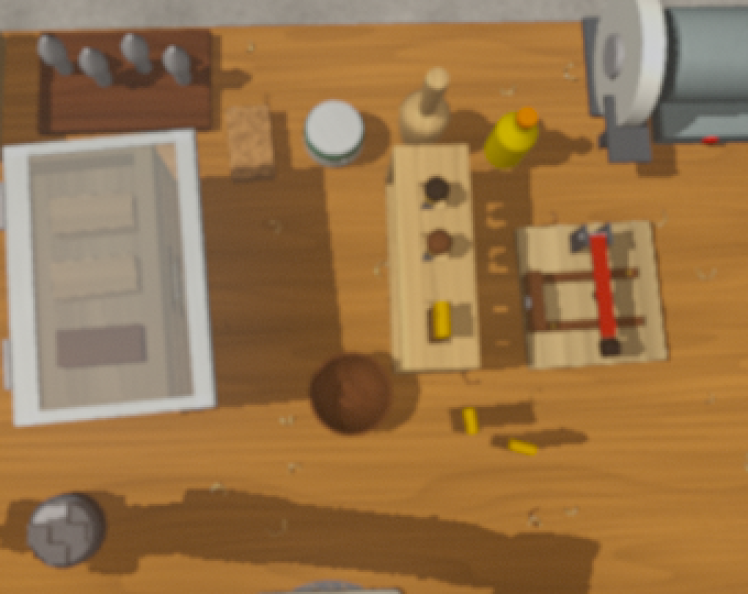

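The pictures show the clear lid at crop-b (110,275), with its front facing the rack. The dark blank is at b (100,345) and the pale ones are at (93,213) and (95,275). The real prop is in the rack's end slot at b (440,320), and the two smaller look-alikes at (470,420) and (523,447) stand free. The cradle is at b (595,295), with its knob at (610,347) on the robot's side. Next I'll fit the poses from the point clouds.

```bash
python3 - <<'E'
import numpy as np,cv2
T=np.load('top1.npy');S=np.load('scene1.npy')
def rect(n,zr,xr,yr,W=T):
    P=W.reshape(-1,3);m=(P[:,2]>zr[0])&(P[:,2]<zr[1])&(P[:,0]>xr[0])&(P[:,0]<xr[1])&(P[:,1]>yr[0])&(P[:,1]<yr[1])
    Q=P[m]; 
    if len(Q)<5: print(n,len(Q));return
    r=cv2.minAreaRect(Q[:,:2].astype(np.float32)); print(n,len(Q),'c',np.round(r[0],3),'size',np.round(r[1],3),'ang',round(r[2],2),'medz',round(np.median(Q[:,2]),3), 'lo',np.round(np.percentile(Q,2,0),3),'hi',np.round(np.percentile(Q,98,0),3))
for W,n in ((T,'top'),(S,'scene')):
    print(n)
    rect('lid',(.195,.222),(.3,.85),(.05,.5),W)
    rect('racktop',(.143,.160),(.35,.75),(-.25,-.06),W)
    rect('prophead',(.185,.215),(.40,.52),(-.25,-.08),W)
    rect('board',(.010,.026),(.42,.72),(-.53,-.26),W)
    rect('knobarm',(.075,.115),(.42,.72),(-.5,-.3),W)
    rect('knob',(.09,.115),(.42,.53),(-.5,-.3),W)
    rect('stop',(.055,.068),(.42,.72),(-.33,-.26),W)
    rect('behindclamp>0.1',(.12,.6),(.62,.95),(-.6,-.32),W)
    rect('behind>.05',(.05,.6),(.62,.95),(-.6,-.32),W)
E
```

```text
top
lid 11434 c [0.53 0.27] size [0.35  0.254] ang 4.32 medz 0.207 lo [0.363 0.145 0.202] hi [0.697 0.385 0.212]
racktop 2919 c [ 0.555 -0.155] size [0.101 0.298] ang 89.97 medz 0.152 lo [ 0.41  -0.203  0.147] hi [ 0.698 -0.106  0.156]
prophead 129 c [ 0.463 -0.154] size [0.044 0.021] ang 0.09 medz 0.199 lo [ 0.441 -0.164  0.19 ] hi [ 0.484 -0.144  0.205]
board 2670 c [ 0.57  -0.386] size [0.307 0.233] ang 1.94 medz 0.018 lo [ 0.423 -0.5    0.013] hi [ 0.616 -0.297  0.025]
knobarm 728 c [ 0.57  -0.389] size [0.299 0.175] ang 0.43 medz 0.093 lo [ 0.424 -0.471  0.081] hi [ 0.718 -0.372  0.107]
knob 232 c [ 0.475 -0.398] size [0.109 0.025] ang 1.39 medz 0.093 lo [ 0.421 -0.408  0.09 ] hi [ 0.527 -0.385  0.102]
stop 177 c [ 0.591 -0.298] size [0.265 0.033] ang 8.48 medz 0.062 lo [ 0.46  -0.317  0.057] hi [ 0.713 -0.273  0.067]
behindclamp>0.1 3025 c [ 0.838 -0.51 ] size [0.181 0.198] ang 89.97 medz 0.181 lo [ 0.747 -0.596  0.125] hi [ 0.913 -0.422  0.224]
behind>.05 3782 c [ 0.811 -0.508] size [0.185 0.25 ] ang 89.01 medz 0.171 lo [ 0.701 -0.594  0.071] hi [ 0.916 -0.419  0.224]
scene
li
[... 384 characters left out ...]
e [0.205 0.207] ang 1.56 medz 0.017 lo [ 0.424 -0.502  0.013] hi [ 0.617 -0.304  0.025]
knobarm 895 c [ 0.57  -0.391] size [0.3   0.171] ang 0.11 medz 0.091 lo [ 0.429 -0.475  0.079] hi [ 0.717 -0.376  0.104]
knob 243 c [ 0.475 -0.398] size [0.109 0.025] ang 3.23 medz 0.092 lo [ 0.422 -0.412  0.09 ] hi [ 0.527 -0.387  0.1  ]
stop 183 c [ 0.501 -0.31 ] size [0.092 0.019] ang 3.32 medz 0.061 lo [ 0.459 -0.32   0.056] hi [ 0.546 -0.301  0.064]
behindclamp>0.1 7210 c [ 0.843 -0.515] size [0.17  0.197] ang 89.97 medz 0.184 lo [ 0.775 -0.595  0.126] hi [ 0.937 -0.433  0.223]
behind>.05 8246 c [ 0.815 -0.515] size [0.17  0.254] ang 89.99 medz 0.18 lo [ 0.714 -0.594  0.077] hi [ 0.938 -0.433  0.223]
```

```bash
cat > plan.py <<'E'
from h import *
def plan(wps, start=None, vmax=.058, wmax=.18):
    """wps: list of (xyz, rpy). prints rows for step_arm, 10 per line."""
    o=manip.get_obs()
    p,r=(o['ee_pos'],R.from_euler('xyz',o['ee_rot'])) if start is None else (np.array(start[0],float),R.from_euler('xyz',start[1]))
    rows=[]
    for q,e in wps:
        q=np.array(q,float);rt=R.from_euler('xyz',e)
        w=(r.inv()*rt).as_rotvec(); d=q-p
        n=int(max(1,np.ceil(np.linalg.norm(d)/vmax),np.ceil(np.abs(w).max()/wmax)))
        while True:
            rr=[];ri=r;ok=True
            for i in range(n):
                t=ri.inv().apply(d/n)/.05
                if abs(t).max()>1: ok=False
                rr.append(np.r_[t,w/n]); ri=ri*R.from_rotvec(w/n)
            if ok:break
            n+=1
        rows+=rr;p,r=q,rt
    print(len(rows))
    while len(rows)%10: rows.append(np.zeros(6))
    for i in range(0,len(rows),10):
        print('['+','.join('['+','.join('%g'%(round(x,3)+0) for x in row)+']' for row in rows[i:i+10])+']')
PI=np.pi
E
python3 - <<'E'
from plan import *
plan([((.4,.45,.36),(PI,0,2.2)),((.58,.1,.36),(PI,0,1.2)),((.56,-.22,.36),(PI,0,.5)),((.445,-.40,.25),(PI,0,0))])
E
```

```text
26
[[-0.896,-0.371,-0.515,0,0,0.113],[-0.932,-0.267,-0.515,0,0,0.113],[-0.957,-0.161,-0.515,0,0,0.113],[-0.969,-0.052,-0.515,0,0,0.113],[-0.968,0.058,-0.515,0,0,0.113],[-0.956,0.167,-0.515,0,0,0.113],[-0.972,-0.151,0,0,0,0.125],[-0.984,-0.029,0,0,0,0.125],[-0.979,0.094,0,0,0,0.125],[-0.96,0.215,0,0,0,0.125]]
[[-0.926,0.334,0,0,0,0.125],[-0.877,0.446,0,0,0,0.125],[-0.814,0.552,0,0,0,0.125],[-0.739,0.649,0,0,0,0.125],[-0.873,0.278,0,0,0,0.1],[-0.841,0.364,0,0,0,0.1],[-0.8,0.446,0,0,0,0.1],[-0.752,0.524,0,0,0,0.1],[-0.696,0.596,0,0,0,0.1],[-0.633,0.662,0,0,0,0.1]]
[[-0.563,0.722,0,0,0,0.1],[-0.749,0.411,0.44,0,0,0.1],[-0.704,0.484,0.44,0,0,0.1],[-0.652,0.552,0.44,0,0,0.1],[-0.594,0.614,0.44,0,0,0.1],[-0.53,0.67,0.44,0,0,0.1],[0,0,0,0,0,0],[0,0,0,0,0,0],[0,0,0,0,0,0],[0,0,0,0,0,0]]
```

step_arm([
  [-0.9,-0.37,-0.51,0,0,0.113],
  [-0.93,-0.27,-0.51,0,0,0.113],
  [-0.96,-0.16,-0.51,0,0,0.113],
  [-0.97,-0.05,-0.51,0,0,0.113],
  [-0.97,0.06,-0.51,0,0,0.113],
  [-0.96,0.17,-0.51,0,0,0.113],
  [-0.97,-0.15,0,0,0,0.125],
  [-0.98,-0.03,0,0,0,0.125],
  [-0.98,0.09,0,0,0,0.125],
  [-0.96,0.21,0,0,0,0.125],
])

```text
t: 2.95
ee_pos: [0.4906, 0.2735, 0.3587]
ee_rot: [3.141, -0.0, 1.696]
contact_force: [0.4, -0.3, -0.1]
width: 0.0941
```

step_arm([
  [-0.926,0.334,0,0,0,0.125],
  [-0.877,0.446,0,0,0,0.125],
  [-0.814,0.552,0,0,0,0.125],
  [-0.739,0.649,0,0,0,0.125],
  [-0.873,0.278,0,0,0,0.1],
  [-0.841,0.364,0,0,0,0.1],
  [-0.8,0.446,0,0,0,0.1],
  [-0.752,0.524,0,0,0,0.1],
  [-0.696,0.596,0,0,0,0.1],
  [-0.633,0.662,0,0,0,0.1],
])

```text
t: 4.2
ee_pos: [0.5627, -0.1756, 0.3586]
ee_rot: [-3.142, -0.001, 0.597]
contact_force: [-0.1, -0.5, 0.0]
width: 0.0938
```

step_arm([
  [-0.563,0.722,0,0,0,0.1],
  [-0.749,0.411,0.44,0,0,0.1],
  [-0.704,0.484,0.44,0,0,0.1],
  [-0.652,0.552,0.44,0,0,0.1],
  [-0.594,0.614,0.44,0,0,0.1],
  [-0.53,0.67,0.44,0,0,0.1],
  [0,0,0,0,0,0],
  [0,0,0,0,0,0],
  [0,0,0,0,0,0],
  [0,0,0,0,0,0],
])

```text
t: 5.45
ee_pos: [0.446, -0.3992, 0.2489]
ee_rot: [3.142, -0.001, 0.002]
contact_force: [-0.3, -0.3, 0.2]
width: 0.0942
```

```bash
python3 - <<'E'
from plan import *
o=manip.get_obs();print(o['t'],o['joints'].round(2),o['ee_pos'].round(3),o['ee_rot'].round(3))
c=capture('wrist');save(c,'w1');W=cloud(c);np.save('w1.npy',W)
for l in ['clamp_knob','cradle']:
    for d in nets.boxes_of('wrist',l)[:2]:print(l,round(d['p'],2),np.round(d['at'],3))
def rect(n,zr,xr,yr):
    P=W.reshape(-1,3);m=(P[:,2]>zr[0])&(P[:,2]<zr[1])&(P[:,0]>xr[0])&(P[:,0]<xr[1])&(P[:,1]>yr[0])&(P[:,1]<yr[1])
    Q=P[m]
    if len(Q)<5: print(n,len(Q));return
    r=cv2.minAreaRect(Q[:,:2].astype(np.float32)); print(n,len(Q),np.round(r[0],3),np.round(r[1],3),round(r[2],2),'z',round(np.median(Q[:,2]),3), np.round(np.percentile(Q,2,0),3),np.round(np.percentile(Q,98,0),3))
rect('knob',(.085,.115),(.40,.47),(-.45,-.35))
rect('arm',(.085,.115),(.48,.6),(-.45,-.35))
rect('board',(.01,.022),(.38,.75),(-.55,-.25))
rect('fence1',(.024,.034),(.38,.54),(-.55,-.32))
rect('stop',(.05,.07),(.38,.7),(-.34,-.25))
E
```

```text
5.45 [ 0.19  0.64  0.84  1.63 -0.52  1.11 -0.4 ] [ 0.446 -0.399  0.249] [ 3.142e+00 -1.000e-03  2.000e-03]
cradle 0.71 [ 0.524 -0.404  0.018]
cradle 0.67 [ 0.347 -0.086  0.056]
knob 1263 [ 0.442 -0.399] [0.055 0.024] 0.25 z 0.093 [ 0.417 -0.41   0.088] [ 0.469 -0.388  0.1  ]
arm 3656 [ 0.54  -0.394] [0.045 0.12 ] 89.82 z 0.092 [ 0.483 -0.412  0.086] [ 0.596 -0.375  0.094]
board 24754 [ 0.513 -0.401] [0.211 0.206] 2.11 z 0.018 [ 0.412 -0.5    0.016] [ 0.615 -0.304  0.019]
fence1 2528 [ 0.498 -0.396] [0.083 0.153] 0.31 z 0.028 [ 0.458 -0.47   0.026] [ 0.54  -0.323  0.03 ]
stop 1743 [ 0.5  -0.31] [0.088 0.019] 2.11 z 0.062 [ 0.458 -0.32   0.052] [ 0.542 -0.301  0.064]
```

View pics/w1.png

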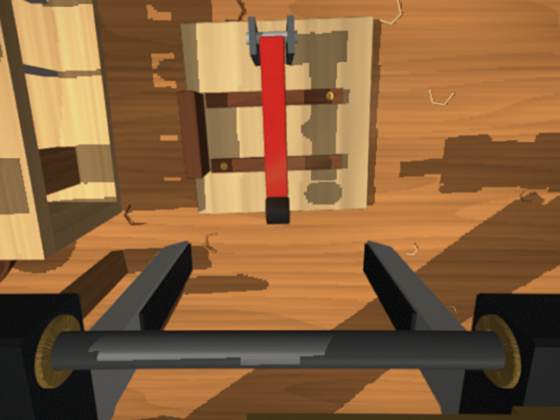

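```bash
python3 - <<'E'
from plan import *
plan([((.428,-.400,.067),(PI,0,.037))],vmax=.03)
u=np.array([-.999,-.037,0]);H=np.array([.588,-.394,.082])
f=lambda a:H+.16*(u*np.cos(a+.025)+np.array([0,0,np.sin(a+.025)]))-[0,0,.019]
A=np.linspace(0,1.9,14)
plan([(f(a),(PI,0,.037)) for a in A[1:]],start=(f(0),(PI,0,.037)))
E
```

```text
7
[[-0.05,0.001,0.519,0,0,-0.005],[-0.05,0.001,0.519,0,0,-0.005],[-0.05,0.001,0.519,0,0,-0.005],[-0.05,0,0.519,0,0,-0.005],[-0.05,0,0.519,0,0,-0.005],[-0.05,0,0.519,0,0,-0.005],[-0.05,0,0.519,0,0,-0.005],[0,0,0,0,0,0],[0,0,0,0,0,0],[0,0,0,0,0,0]]
13
[[0.046,0,-0.465,0,0,0],[0.113,0,-0.453,0,0,0],[0.178,0,-0.432,0,0,0],[0.239,0,-0.402,0,0,0],[0.295,0,-0.363,0,0,0],[0.344,0,-0.316,0,0,0],[0.387,0,-0.262,0,0,0],[0.421,0,-0.203,0,0,0],[0.446,0,-0.14,0,0,0],[0.461,0,-0.073,0,0,0]]
[[0.467,0,-0.005,0,0,0],[0.463,0,0.063,0,0,0],[0.449,0,0.13,0,0,0],[0,0,0,0,0,0],[0,0,0,0,0,0],[0,0,0,0,0,0],[0,0,0,0,0,0],[0,0,0,0,0,0],[0,0,0,0,0,0],[0,0,0,0,0,0]]
```

step_arm([
  [-0.06,0,0.7,0,0,-0.006],
  [-0.06,0,0.7,0,0,-0.006],
  [-0.06,0,0.7,0,0,-0.006],
  [-0.06,0,0.7,0,0,-0.006],
  [-0.06,0,0.5,0,0,-0.006],
  [-0.06,0,0.33,0,0,-0.006],
  [0,0,0,0,0,0],
  [0,0,0,0,0,0],
  [0,0,0,0,0,0],
  [0,0,0,0,0,0],
], grip=50)

```text
t: 6.85
ee_pos: [0.4274, -0.4005, 0.0676]
ee_rot: [3.141, -0.001, 0.036]
contact_force: [-1.1, -0.2, 0.3]
width: 0.0503
```

step_arm([
  [0,0,0,0,0,0],
  [0,0,0,0,0,0],
  [0,0,0,0,0,0],
  [0,0,0,0,0,0],
  [0,0,0,0,0,0],
  [0,0,0,0,0,0],
  [0.046,0,-0.465,0,0,0],
  [0.113,0,-0.453,0,0,0],
  [0.178,0,-0.432,0,0,0],
  [0.239,0,-0.402,0,0,0],
], grip=0)

```text
t: 8.1
ee_pos: [0.4559, -0.3983, 0.1541]
ee_rot: [-3.14, 0.001, 0.036]
contact_force: [2.9, 1.2, -7.0]
width: 0.0237
```

step_arm([
  [0.295,0,-0.363,0,0,0],
  [0.344,0,-0.316,0,0,0],
  [0.387,0,-0.262,0,0,0],
  [0.421,0,-0.203,0,0,0],
  [0.446,0,-0.14,0,0,0],
  [0.461,0,-0.073,0,0,0],
  [0.467,0,-0.005,0,0,0],
  [0.463,0,0.063,0,0,0],
  [0.449,0,0.13,0,0,0],
  [0,0,0,0,0,0],
])

```text
t: 9.35
ee_pos: [0.6456, -0.3916, 0.2132]
ee_rot: [3.141, -0.004, 0.039]
contact_force: [2.5, 4.6, 5.0]
width: 0.0237
```

```bash
python3 - <<'E'
from plan import *
o=manip.get_obs();print(o['joints'].round(2))
plan([((.64,-.392,.31),(PI,0,.037)),((.463,-.154,.29),(PI,0,PI/2)),((.463,-.154,.163),(PI,0,PI/2))])
E
```

```text
[ 0.18  0.9   0.77  1.17 -0.6   1.29 -0.62]
14
[[-0.053,0.003,-0.968,0,-0.002,0.001],[-0.054,0.002,-0.968,0,-0.002,0.001],[-0.373,-0.543,0.044,0,0,-0.17],[-0.276,-0.599,0.044,0,0,-0.17],[-0.17,-0.637,0.044,0,0,-0.17],[-0.06,-0.656,0.044,0,0,-0.17],[0.052,-0.657,0.044,0,0,-0.17],[0.163,-0.639,0.044,0,0,-0.17],[0.269,-0.602,0.044,0,0,-0.17],[0.367,-0.548,0.044,0,0,-0.17]]
[[0.455,-0.477,0.044,0,0,-0.17],[0,0,0.847,0,0,0],[0,0,0.847,0,0,0],[0,0,0.847,0,0,0],[0,0,0,0,0,0],[0,0,0,0,0,0],[0,0,0,0,0,0],[0,0,0,0,0,0],[0,0,0,0,0,0],[0,0,0,0,0,0]]
```

step_arm([
  [0,0,0,0,0,0],
  [0,0,0,0,0,0],
  [0,0,0,0,0,0],
  [0,0,0,0,0,0],
  [-0.05,0,-0.97,0,-0.002,0],
  [-0.05,0,-0.97,0,-0.002,0],
  [-0.373,-0.543,0.044,0,0,-0.17],
  [-0.276,-0.6,0.044,0,0,-0.17],
  [-0.17,-0.637,0.044,0,0,-0.17],
  [-0.06,-0.656,0.044,0,0,-0.17],
], grip=94)

```text
t: 10.6
ee_pos: [0.5581, -0.286, 0.3015]
ee_rot: [-3.139, 0.003, 0.721]
contact_force: [-0.0, 0.0, 0.9]
width: 0.094
```

step_arm([
  [0.052,-0.657,0.044,0,0,-0.17],
  [0.163,-0.639,0.044,0,0,-0.17],
  [0.269,-0.602,0.044,0,0,-0.17],
  [0.367,-0.548,0.044,0,0,-0.17],
  [0.455,-0.477,0.044,0,0,-0.17],
  [0,0,0.6,0,0,0],
  [0,0,0,0,0,0],
  [0,0,0,0,0,0],
  [0,0,0,0,0,0],
  [0,0,0,0,0,0],
])

```text
t: 11.85
ee_pos: [0.4612, -0.1545, 0.2614]
ee_rot: [-3.138, 0.0, 1.565]
contact_force: [0.1, 0.3, 0.8]
width: 0.0942
```

```bash
python3 - <<'E'
from plan import *
o=manip.get_obs();print(o['t'],o['joints'].round(2),o['ee_pos'].round(3),o['ee_rot'].round(3))
c=capture('wrist');save(c,'w2');W=cloud(c)
for l in ['prop','prop_head']:
    for d in nets.boxes_of('wrist',l)[:2]:print(l,round(d['p'],2),np.round(d['at'],3))
P=W.reshape(-1,3);m=(P[:,2]>.165)&(P[:,2]<.21)&(abs(P[:,0]-.463)<.045)&(abs(P[:,1]+.154)<.04);Q=P[m]
print(len(Q),cv2.minAreaRect(Q[:,:2].astype(np.float32)),np.percentile(Q,[2,50,98],axis=0).round(3))
c=capture('scene');save(c,'s2');W=cloud(c)
P=W.reshape(-1,3);m=(P[:,2]>.1)&(P[:,2]<.3)&(P[:,0]>.55)&(P[:,0]<.74)&(P[:,1]<-.35)&(P[:,1]>-.43);print(np.percentile(P[m],[2,50,98],axis=0).round(3) if m.any() else 0)
E
```

```text
11.85 [-0.09  0.36  0.49  1.89 -0.2   0.94  0.49] [ 0.461 -0.154  0.261] [-3.138  0.     1.565]
prop 0.78 [ 0.342 -0.185  0.108]
prop 0.76 [ 0.302 -0.243  0.106]
prop_head 0.89 [ 0.341 -0.188  0.108]
prop_head 0.78 [ 0.459 -0.144  0.198]
2098 ((0.4628087282180786, -0.1524706482887268), (0.044492848217487335, 0.019076239317655563), 0.02422501891851425) [[ 0.442 -0.162  0.167]
 [ 0.463 -0.148  0.199]
 [ 0.484 -0.143  0.203]]
[[ 0.614 -0.403  0.105]
 [ 0.668 -0.398  0.192]
 [ 0.694 -0.38   0.227]]
```

step_arm([
  [0.03,0.03,0.5,0,0,0],
  [0,0,0.5,0,0,0],
  [0,0,0.5,0,0,0],
  [0,0,0.3,0,0,0],
  [0,0,0.17,0,0,0],
  [0,0,0,0,0,0],
  [0,0,0,0,0,0],
  [0,0,0,0,0,0],
  [0,0,0,0,0,0],
  [0,0,0,0,0,0],
], grip=64)

```text
t: 13.3
ee_pos: [0.4621, -0.1526, 0.1626]
ee_rot: [-3.138, 0.0, 1.566]
contact_force: [-0.4, -0.6, 0.9]
width: 0.0637
```

step_arm([
  [0,0,0,0,0,0],
  [0,0,0,0,0,0],
  [0,0,0,0,0,0],
  [0,0,0,0,0,0],
  [0,0,0,0,0,0],
  [0,0,-0.6,0,0,0],
  [0,0,-0.7,0,0,0],
  [0,0,-0.7,0,0,0],
  [0,0,-0.7,0,0,0],
  [0,0,-0.6,0,0,0],
], grip=0)

```text
t: 14.55
ee_pos: [0.4624, -0.1526, 0.3286]
ee_rot: [-3.138, 0.0, 1.566]
contact_force: [0.5, 0.1, -0.8]
width: 0.0439
```

```bash
python3 - <<'E'
from plan import *
o=manip.get_obs();print(o['t'],o['joints'].round(2),o['ee_pos'].round(3),o['ee_rot'].round(3),o['width'],o['contact_force'])
plan([((.59,.03,.32),(PI,0,PI/2)),((.59,.03,.155),(PI,0,PI/2))],vmax=.045)
E
```

```text
14.55 [-0.13  0.29  0.52  1.78 -0.16  1.11  0.44] [ 0.462 -0.153  0.329] [-3.138  0.     1.566] 0.04393095709514395 [ 0.5121044   0.07041772 -0.81681452]
9
[[0.733,0.507,0.032,-0.001,0,-0.001],[0.733,0.508,0.033,-0.001,0,-0.001],[0.732,0.508,0.033,-0.001,0,-0.001],[0.731,0.509,0.033,-0.001,0,-0.001],[0.731,0.51,0.034,-0.001,0,-0.001],[0,0,0.825,0,0,0],[0,0,0.825,0,0,0],[0,0,0.825,0,0,0],[0,0,0.825,0,0,0],[0,0,0,0,0,0]]
```

step_arm([
  [0.73,0.51,0.03,0,0,0],
  [0.73,0.51,0.03,0,0,0],
  [0.73,0.51,0.03,0,0,0],
  [0.73,0.51,0.03,0,0,0],
  [0.73,0.51,0.03,0,0,0],
  [0,0,0.8,0,0,0],
  [0,0,0.8,0,0,0],
  [0,0,0.8,0,0,0],
  [0,0,0.6,0,0,0],
  [0,0,0.3,0,0,0],
])

```text
t: 15.8
ee_pos: [0.5891, 0.0292, 0.1525]
ee_rot: [-3.134, 0.0, 1.566]
contact_force: [-0.2, 0.0, -1.1]
width: 0.0439
```

step_arm([
  [0,0,0.08,0,0,0],
  [0,0,0.05,0,0,0],
  [0,0,0.03,0,0,0],
  [0,0,0,0,0,0],
  [0,0,0,0,0,0],
  [0,0,0,0,0,0],
  [0,0,0,0,0,0],
  [0,0,0,0,0,0],
  [0,0,0,0,0,0],
  [0,0,0,0,0,0],
])

```text
t: 17.05
ee_pos: [0.5901, 0.029, 0.15]
ee_rot: [-3.138, -0.001, 1.566]
contact_force: [-6.8, -0.1, 17.1]
width: 0.044
```

step_arm([
  [0,0,-0.12,0,0,0],
  [0.22,0,0,0,0,0],
  [0.25,0,0,0,0,0],
  [0.25,0,0,0,0,0],
  [0.2,0,0,0,0,0],
  [0,0,0.03,0,0,0],
  [0,0,0.03,0,0,0],
  [0,0,0.01,0,0,0],
  [0,0,0,0,0,0],
  [0,0,0,0,0,0],
])

```text
t: 18.3
ee_pos: [0.5905, 0.0754, 0.1501]
ee_rot: [-3.138, -0.001, 1.565]
contact_force: [-2.5, 2.5, 8.0]
width: 0.0437
```

```bash
python3 - <<'E'
from plan import *
o=manip.get_obs();print(o['t'],o['joints'].round(2),o['ee_pos'].round(3),o['ee_rot'].round(3),o['width'],o['contact_force'].round(1))
c=capture('wrist')
Rm=cv2.Rodrigues(np.array(c['rvec'],float))[0];cc=-Rm.T@np.array(c['tvec']).reshape(3)
Rt=R.from_euler('xyz',o['ee_rot'])
print('cam in tool',Rt.inv().apply(cc-o['ee_pos']).round(3),'axis',Rt.inv().apply(Rm[2]).round(2))
c=capture('scene');save(c,'s3')
E
```

```text
18.3 [-0.41  0.65  0.38  1.74 -0.31  0.82  0.11] [0.59  0.075 0.15 ] [-3.138e+00 -1.000e-03  1.565e+00] 0.04369580079613949 [-2.5  2.5  8. ]
cam in tool [ 0.075 -0.001 -0.179] axis [-0.26 -0.    0.97]
```

```bash
cat >> plan.py <<'E'
def ori(yaw,T): return (R.from_euler('xyz',[PI,0,yaw])*R.from_euler('y',T)).as_euler('xyz')
E
python3 - <<'E'
from plan import *
o=manip.get_obs()
T=np.deg2rad(50);zt=np.array([0,np.sin(T),-np.cos(T)])
P=np.array([.59,.0754,.090]);tcp=P+.019*zt
p0=np.array([.5905,.0754,.22])
plan([(p0,ori(PI/2,0)),((.59,.0,.21),ori(PI/2,.55)),(tcp-.09*zt,ori(PI/2,T)),(tcp,ori(PI/2,T))],vmax=.04)
E
```

```text
11
[[0.001,-0.002,-0.699,-0.002,-0.001,-0.003],[0,-0.001,-0.699,-0.002,-0.001,-0.003],[-0.377,-0.003,0.05,0,0.138,0],[-0.38,-0.003,-0.002,0,0.138,0],[-0.376,-0.003,-0.054,0,0.138,0],[-0.365,-0.003,-0.105,0,0.138,0],[-0.21,0,0.744,0,0.161,0],[-0.326,0,0.7,0,0.161,0],[0,0,0.6,0,0,0],[0,0,0.6,0,0,0]]
[[0,0,0.6,0,0,0],[0,0,0,0,0,0],[0,0,0,0,0,0],[0,0,0,0,0,0],[0,0,0,0,0,0],[0,0,0,0,0,0],[0,0,0,0,0,0],[0,0,0,0,0,0],[0,0,0,0,0,0],[0,0,0,0,0,0]]
```

View pics/s3.png

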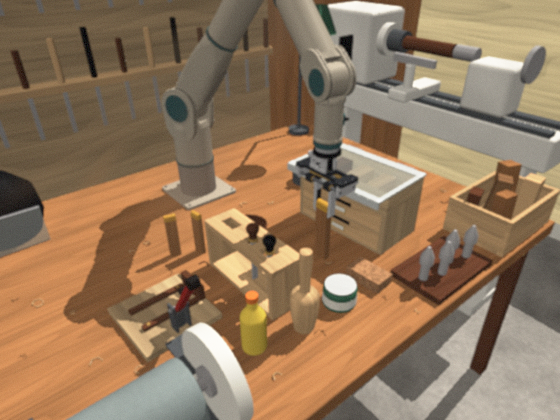

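The picture shows the slat held upright on the bench at (323,235), in front of the bin. The clamp arm is laid back at (183,292). Next I'll release the slat and take it again lower down with the tool tilted.

step_arm([
  [0,0,0,0,0,0],
  [0,0,0,0,0,0],
  [0,0,0,0,0,0],
  [0,0,0,0,0,0],
  [0,0,-0.7,0,0,0],
  [0,0,-0.7,0,0,0],
  [-0.377,0,0.05,0,0.138,0],
  [-0.38,0,0,0,0.138,0],
  [-0.376,0,-0.054,0,0.138,0],
  [-0.365,0,-0.105,0,0.138,0],
], grip=94)

```text
t: 19.65
ee_pos: [0.5908, -0.001, 0.2093]
ee_rot: [-3.14, -0.556, 1.564]
contact_force: [0.3, 0.6, -0.4]
width: 0.0943
```

step_arm([
  [-0.21,0,0.744,0,0.161,0],
  [-0.326,0,0.7,0,0.161,0],
  [0,0,0.5,0,0,0],
  [0,0,0,0,0,0],
  [0,0,0,0,0,0],
  [0,0,0,0,0,0],
  [0,0,0,0,0,0],
  [0,0,0,0,0,0],
  [0,0,0,0,0,0],
  [0,0,0,0,0,0],
])

```text
t: 20.9
ee_pos: [0.5902, 0.0402, 0.1183]
ee_rot: [-3.135, -0.874, 1.561]
contact_force: [0.2, -0.1, -0.6]
width: 0.094
```

```bash
python3 - <<'E'
from plan import *
o=manip.get_obs();print(o['t'],o['joints'].round(2),o['ee_pos'].round(3),o['ee_rot'].round(3),'want',ori(PI/2,np.deg2rad(50)).round(3),o['width'],o['contact_force'].round(1))
for n in ['scene','wrist']:
    c=capture(n);W=cloud(c);save(c,n+'4')
    P=W.reshape(-1,3);m=(P[:,2]>.13)&(P[:,2]<.2)&(abs(P[:,0]-.59)<.035)&(abs(P[:,1]-.075)<.03);Q=P[m]
    if len(Q)>9: print(n,len(Q),np.percentile(Q,[2,50,98],axis=0).round(3))
E
```

```text
20.9 [ 0.36  0.9  -0.02  1.69 -0.9   1.15  0.98] [0.59  0.04  0.118] [-3.135 -0.874  1.561] want [ 3.142 -0.873  1.571] 0.09397235413732019 [ 0.2 -0.1 -0.6]
scene 308 [[0.568 0.062 0.132]
 [0.599 0.066 0.164]
 [0.613 0.082 0.188]]
wrist 9649 [[0.568 0.064 0.132]
 [0.589 0.065 0.174]
 [0.61  0.078 0.19 ]]
```

step_arm([
  [0,0,0.5,0,0,0],
  [0,0,0.5,0,0,0],
  [0,0,0.28,0,0,0],
  [0,0,0,0,0,0],
  [0,0,0,0,0,0],
  [0,0,0,0,0,0],
  [0,0,0,0,0,0],
  [0,0,0,0,0,0],
  [0,0,0,0,0,0],
  [0,0,0,0,0,0],
])

```text
t: 22.25
ee_pos: [0.5903, 0.0893, 0.0773]
ee_rot: [-3.135, -0.874, 1.561]
contact_force: [-0.3, -0.1, -0.3]
width: 0.0938
```

step_arm([
  [0,0,0,0,0,0],
  [0,0,0,0,0,0],
  [0,0,0,0,0,0],
  [0,0,0,0,0,0],
  [0,0,0,0,0,0],
  [0,0,0,0,0,0],
  [-0.05,0,-0.04,0,0,0],
  [-0.1,0,-0.08,0,0,0],
  [0,0,0,0,0,0],
  [0,0,0,0,0,0],
], grip=0)

```text
t: 23.5
ee_pos: [0.59, 0.0816, 0.0772]
ee_rot: [-3.135, -0.879, 1.562]
contact_force: [-0.4, 2.6, 5.4]
width: 0.0438
```

```bash
cat > slat.py <<'E'
from plan import *
YB=np.deg2rad(4.35); bx=np.array([-np.sin(YB),np.cos(YB),0]); by=np.array([-np.cos(YB),-np.sin(YB),0]); bz=np.array([0,0,1.])
O=np.array([.528,.292,0]); T0=np.deg2rad(50); yb=-.10
def pose(C,phi,g=.090,T=T0,yb=yb):
    """TCP pose for head centre C=(xb,z) mm in bin frame, lean phi deg"""
    phi=np.deg2rad(phi); a=np.sin(phi)*bx+np.cos(phi)*bz
    foot=O+C[0]/1000*bx+C[1]/1000*bz+yb*by-.18*a
    t=T-phi; zt=np.sin(t)*bx-np.cos(t)*bz
    return (foot+g*a+.019*zt, ori(PI/2+YB,t))
def arc(th,r=224): return (92.5-r*np.cos(th)-10*np.sin(th),202+r*np.sin(th)-10*np.cos(th))
E
python3 - <<'E'
from slat import *
o=manip.get_obs();print(o['t'],o['joints'].round(2),o['ee_pos'].round(3),o['ee_rot'].round(3),o['width'],o['contact_force'].round(1))
for n in ('top1','scene1'):
    P=np.load(n+'.npy').reshape(-1,3)
    for x in (.42,.52,.62,.66):
        m=(abs(P[:,0]-x)<.015)&(P[:,2]>.198)&(P[:,2]<.22)&(P[:,1]>.05)&(P[:,1]<.5); print(n,x,np.percentile(P[m,1],[.5,99.5]).round(4))
b=O-.1495*bx
print('model front edge at x=.42,.52,.62,.66:',[round(b[1]+(x-b[0])*np.tan(YB),4) for x in(.42,.52,.62,.66)])
wp=[pose((-190,168),35),pose((-127,168),35),pose((-127,188),35)]
plan(wp,vmax=.04)
E
```

```text
23.5 [ 0.33  0.95 -0.05  1.73 -0.96  1.05  1.04] [0.59  0.082 0.077] [-3.135 -0.879  1.562] 0.04379257096896978 [-0.4  2.6  5.4]
top1 0.42 [0.135  0.3863]
top1 0.52 [0.1423 0.383 ]
top1 0.62 [0.15   0.4017]
top1 0.66 [0.1531 0.3976]
scene1 0.42 [0.1326 0.3837]
scene1 0.52 [0.1399 0.381 ]
scene1 0.62 [0.1467 0.3995]
scene1 0.66 [0.1494 0.3962]
model front edge at x=.42,.52,.62,.66: [np.float64(0.1339), np.float64(0.1415), np.float64(0.1491), np.float64(0.1521)]
7
[[-0.061,0.278,-0.065,0.01,-0.154,-0.018],[-0.075,0.277,-0.058,0.01,-0.154,-0.018],[-0.088,0.275,-0.048,0.01,-0.154,-0.018],[-0.099,0.273,-0.036,0.01,-0.154,-0.018],[0.609,0,0.163,0,0,0],[0.609,0,0.163,0,0,0],[0.104,0,-0.386,0,0,0],[0,0,0,0,0,0],[0,0,0,0,0,0],[0,0,0,0,0,0]]
```

step_arm([
  [0.06,0,-0.05,0,0,0],
  [-0.061,0.278,-0.065,0.01,-0.154,-0.018],
  [-0.075,0.277,-0.058,0.01,-0.154,-0.018],
  [-0.088,0.275,-0.048,0.01,-0.154,-0.018],
  [-0.12,0.273,0,0.01,-0.154,-0.018],
  [0,0,0,0,0,0],
  [0,0,0,0,0,0],
  [0,0,0,0,0,0],
  [0,0,0,0,0,0],
  [0,0,0,0,0,0],
])

```text
t: 24.75
ee_pos: [0.6458, 0.0604, 0.0758]
ee_rot: [3.141, -0.258, 1.645]
contact_force: [0.3, -0.6, -2.2]
width: 0.0436
```

```bash
python3 - <<'E'
from slat import *
o=manip.get_obs();w=pose((-190,168),35);print(o['t'],o['ee_pos'].round(3),o['ee_rot'].round(3),w[0].round(3),w[1].round(3),o['contact_force'].round(1))
for n in ['scene','wrist']:
    c=capture(n);W=cloud(c);save(c,n+'5')
    Q=W.reshape(-1,3)-O; B=np.stack([Q@bx,Q@by,Q[:,2]],1)
    px=c['pixels'].reshape(-1,3).astype(int); yel=(px[:,0]>150)&(px[:,1]>110)&(px[:,2]<70)
    m=(B[:,0]>-.33)&(B[:,0]<-.155)&(abs(B[:,1]+.1)<.04)&(B[:,2]>.0)&(B[:,2]<.2)
    if (m&yel).sum()>5: print(n,'yellow',(m&yel).sum(),np.percentile(B[m&yel],[2,50,98],axis=0).round(3))
    Z=B[m&~yel]
    for lo in np.arange(0,.17,.015):
        s=Z[(Z[:,2]>lo)&(Z[:,2]<lo+.015)]
        if len(s)>15: print('  z',round(lo+.0075,3),len(s),'xb',np.percentile(s[:,0],[2,50,98]).round(3),'yb',np.percentile(s[:,1],[2,98]).round(3))
E
```

```text
24.75 [0.646 0.06  0.076] [ 3.141 -0.258  1.645] [0.646 0.064 0.076] [ 3.142 -0.262  1.647] [ 0.3 -0.6 -2.2]
scene yellow 26 [[-0.205 -0.121  0.175]
 [-0.2   -0.103  0.178]
 [-0.192 -0.082  0.18 ]]
  z 0.008 94 xb [-0.322 -0.228 -0.158] yb [-0.137 -0.072]
  z 0.022 57 xb [-0.299 -0.295 -0.278] yb [-0.123 -0.079]
  z 0.038 112 xb [-0.297 -0.288 -0.267] yb [-0.122 -0.077]
  z 0.052 98 xb [-0.288 -0.279 -0.26 ] yb [-0.123 -0.079]
  z 0.068 112 xb [-0.277 -0.27  -0.252] yb [-0.123 -0.078]
  z 0.082 111 xb [-0.267 -0.26  -0.241] yb [-0.133 -0.069]
  z 0.098 122 xb [-0.259 -0.253 -0.24 ] yb [-0.134 -0.07 ]
  z 0.112 87 xb [-0.262 -0.25  -0.241] yb [-0.135 -0.068]
  z 0.128 54 xb [-0.267 -0.262 -0.25 ] yb [-0.135 -0.066]
  z 0.143 39 xb [-0.271 -0.267 -0.253] yb [-0.135 -0.065]
  z 0.158 20 xb [-0.297 -0.257 -0.215] yb [-0.115 -0.072]
  z 0.172 112 xb [-0.303 -0.296 -0.19 ] yb [-0.136 -0.062]
wrist yellow 13346 [[-0.253 -0.135  0.176]
 [-0.196 -0.101  0.181]
 [-0.185 -0.078  0.2  ]]
  z 0.008 292 xb [-0.305 -0.297 -0.28 ] yb [-0.138 -0.061]
  z 0.022 79 xb [-0.296 -0.295 -0.294] yb [-0.12  -0.078]
  z 0.038 448 xb [-0.294 -0.289 -0.285] yb [-0.12  -0.078]
  z 0.052 554 xb [-0.284 -0.28  -0.276] yb [-0.12  -0.078]
  z 0.068 689 xb [-0.275 -0.27  -0.266] yb [-0.12  -0.078]
  z 0.082 904 xb [-0.266 -0.261 -0.233] yb [-0.13  -0.069]
  z 0.098 1483 xb [-0.256 -0.25  -0.234] yb [-0.132 -0.067]
  z 0.112 2544 xb [-0.255 -0.241 -0.238] yb [-0.132 -0.067]
  z 0.128 3571 xb [-0.258 -0.237 -0.229] yb [-0.132 -0.067]
  z 0.143 4694 xb [-0.255 -0.227 -0.219] yb [-0.131 -0.068]
  z 0.158 5254 xb [-0.27  -0.215 -0.21 ] yb [-0.127 -0.072]
  z 0.172 6227 xb [-0.268 -0.206 -0.202] yb [-0.123 -0.076]
```

View pics/scene5.png

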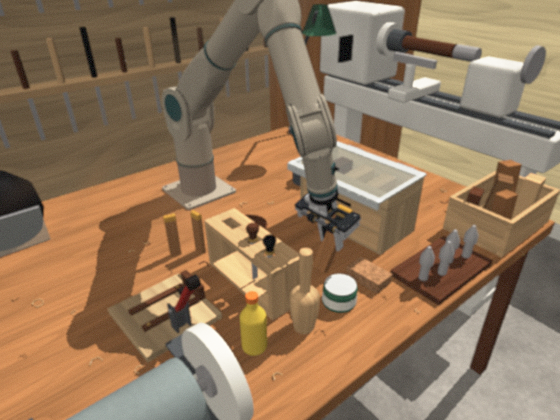

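```bash
sed -i 's/T0=np.deg2rad(50)/T0=np.deg2rad(47)/; s/g=.090/g=.089/' slat.py; python3 - <<'E'
from slat import *
plan([pose((-127,169),32.5),pose((-127,189),32.5),pose(arc(.08),32)],vmax=.03)
A=[.08+.95*i/14 for i in range(15)]
plan([pose(arc(a),32-7*(a-.08)/.95) for a in A[1:]],start=pose(arc(.08),32))
E
```

```text
5
[[0.436,-0.001,0.129,0,-0.002,0],[0.436,0,0.129,0,-0.002,0],[0.436,0,0.128,0,-0.002,0],[0.1,0,-0.387,0,0,0],[0.03,0,-0.417,0,0.009,0],[0,0,0,0,0,0],[0,0,0,0,0,0],[0,0,0,0,0,0],[0,0,0,0,0,0],[0,0,0,0,0,0]]
14
[[0.113,0,-0.276,0,0.009,0],[0.135,0,-0.268,0,0.009,0],[0.156,0,-0.258,0,0.009,0],[0.176,0,-0.246,0,0.009,0],[0.195,0,-0.233,0,0.009,0],[0.213,0,-0.218,0,0.009,0],[0.23,0,-0.202,0,0.009,0],[0.246,0,-0.185,0,0.009,0],[0.261,0,-0.167,0,0.009,0],[0.274,0,-0.148,0,0.009,0]]
[[0.285,0,-0.127,0,0.009,0],[0.295,0,-0.106,0,0.009,0],[0.303,0,-0.084,0,0.009,0],[0.309,0,-0.062,0,0.009,0],[0,0,0,0,0,0],[0,0,0,0,0,0],[0,0,0,0,0,0],[0,0,0,0,0,0],[0,0,0,0,0,0],[0,0,0,0,0,0]]
```

step_arm([
  [0.436,0,0.129,0,0,0],
  [0.436,0,0.129,0,0,0],
  [0.436,0,0.129,0,0,0],
  [0,0,0,0,0,0],
  [0.1,0,-0.387,0,0,0],
  [0.03,0,-0.417,0,0.009,0],
  [0,0,0,0,0,0],
  [0,0,0,0,0,0],
  [0,0,0,0,0,0],
  [0,0,0,0,0,0],
])

```text
t: 26.1
ee_pos: [0.6413, 0.1246, 0.1139]
ee_rot: [3.141, -0.265, 1.646]
contact_force: [2.5, -1.0, -4.4]
width: 0.0438
```

```bash
python3 - <<'E'
from slat import *
o=manip.get_obs();w=pose(arc(.08),32);print(o['t'],o['ee_pos'].round(4),o['ee_rot'].round(3),w[0].round(4),w[1].round(3),o['contact_force'].round(1))
ims=[]
for n in ['scene','wrist']:
    c=capture(n);W=cloud(c);save(c,n+'6'); im=c['pixels'][:,:,::-1]
    ims.append(cv2.resize(im[120:300,250:460],(490,420)) if n=='scene' else im[:, 100:400])
cv2.imwrite('pics/m6.png',np.hstack(ims))
E
```

```text
26.1 [0.6413 0.1246 0.1139] [ 3.141 -0.265  1.646] [0.641  0.1252 0.1144] [ 3.142 -0.262  1.647] [ 2.5 -1.  -4.4]
```

View pics/m6.png

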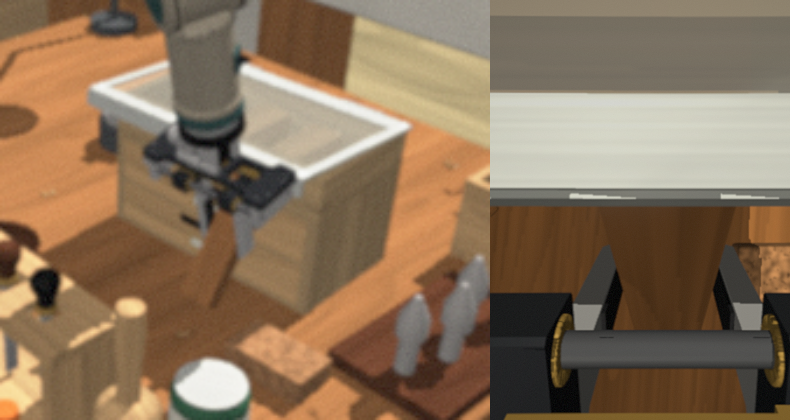

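The slat's head has gone in under the lid, behind the lip. In the wrist view (right), the slat disappears under the white rim at about (675,205). The lid's weight shows in the force reading, so I'll raise it along the arc.

step_arm([
  [0.113,0,-0.276,0,0.009,0],
  [0.135,0,-0.268,0,0.009,0],
  [0.156,0,-0.258,0,0.009,0],
  [0.176,0,-0.246,0,0.009,0],
  [0.195,0,-0.233,0,0.009,0],
  [0.213,0,-0.218,0,0.009,0],
  [0.23,0,-0.202,0,0.009,0],
  [0.246,0,-0.185,0,0.009,0],
  [0,0,0,0,0,0],
  [0,0,0,0,0,0],
])

```text
t: 27.45
ee_pos: [0.6379, 0.1671, 0.2263]
ee_rot: [3.141, -0.338, 1.646]
contact_force: [0.9, -1.3, -3.9]
width: 0.0437
```

```bash
cat > meas.py <<'E'
from slat import *
def meas(n,tag):
    """slat front-face slope, and lid angle"""
    c=capture(n);W=cloud(c);save(c,n+tag)
    Q=W.reshape(-1,3)-O; B=np.stack([Q@bx,Q@by,Q[:,2]],1)*1000
    px=c['pixels'].reshape(-1,3).astype(int)
    wh=(px.min(1)>170)&(px.max(1)-px.min(1)<40)&(B[:,2]>225)&(B[:,2]<440)&(abs(B[:,1])<180)&(B[:,0]>-160)&(B[:,0]<110)
    if wh.sum()>30:
        L=B[wh]; th=np.arctan2(L[:,2]-202,92.5-L[:,0]); print(n,'lid white',wh.sum(),'theta pct',np.percentile(th,[5,25,50,75,95]).round(3),'front end xb,z',L[np.argsort(-np.hypot(L[:,2]-202,92.5-L[:,0]))[len(L)//50]].round(0))
    yel=(px[:,0]>140)&(px[:,1]>100)&(px[:,2]<70)&(abs(B[:,1]+100)<35)&(B[:,2]>150)&(B[:,2]<420)&(B[:,0]>-200)&(B[:,0]<20)
    if yel.sum()>5: print(n,'yellow',yel.sum(),np.percentile(B[yel],[3,50,97],axis=0).round(0).tolist())
    br=(abs(B[:,1]+100)<26)&(px[:,0]-px[:,2]>40)&(px[:,0]<190)&(B[:,2]>60)&(B[:,2]<400)&(B[:,0]>-230)&(B[:,0]<0)
    for lo in np.arange(60,400,20):
        s=B[br&(B[:,2]>lo)&(B[:,2]<lo+20)]
        if len(s)>20: print('  z',lo+10,len(s),'xb',np.percentile(s[:,0],[5,50,95]).round(0),'yb',np.percentile(s[:,1],[5,95]).round(0))
    return c
E
python3 - <<'E'
from meas import *
o=manip.get_obs();print(o['t'],o['joints'].round(2),o['ee_pos'].round(4),o['ee_rot'].round(3),o['contact_force'].round(1),o['width'])
meas('scene','7');meas('wrist','7')
E
```

```text
27.45 [-0.29  0.64  0.31  1.53 -0.6   1.09  0.35] [0.6379 0.1671 0.2263] [ 3.141 -0.338  1.646] [ 0.9 -1.3 -3.9] 0.04368298326995196
scene lid white 316 theta pct [0.572 0.593 0.614 0.63  0.644] front end xb,z [-109.  159.  341.]
  z 70 78 xb [-96. -94. -91.] yb [-123.  -78.]
  z 90 78 xb [-96. -94. -91.] yb [-125.  -79.]
  z 110 84 xb [-96. -94. -90.] yb [-123.  -78.]
  z 130 88 xb [-96. -93. -90.] yb [-122.  -77.]
  z 150 86 xb [-95. -92. -90.] yb [-124.  -82.]
  z 170 180 xb [-189.  -94.   -9.] yb [-123.  -85.]
  z 190 346 xb [-183.  -92.   -9.] yb [-123.  -80.]
  z 210 147 xb [-174. -166. -148.] yb [-122.  -81.]
  z 230 124 xb [-162. -156. -149.] yb [-122.  -82.]
  z 250 106 xb [-152. -146. -139.] yb [-116.  -80.]
  z 270 42 xb [-142. -136.   -8.] yb [-121.  -79.]
wrist lid white 35154 theta pct [0.647 0.659 0.661 0.662 0.665] front end xb,z [-100. -138.  347.]
wrist yellow 2944 [[-157.0, -134.0, 344.0], [-156.0, -110.0, 349.0], [-141.0, -72.0, 350.0]]
  z 190 587 xb [-182. -178. -174.] yb [-119.  -80.]
  z 210 909 xb [-173. -167. -162.] yb [-119.  -80.]
  z 230 1224 xb [-161. -156. -151.] yb [-119.  -80.]
  z 250 1679 xb [-150. -145. -140.] yb [-119.  -79.]
  z 270 2453 xb [-139. -133. -128.] yb [-119.  -79.]
  z 290 3687 xb [-128. -122. -117.] yb [-119.  -79.]
  z 310 5256 xb [-116. -111.  -44.] yb [-117.  -81.]
  z 330 2105 xb [-142.  -70.  -63.] yb [-122.  -77.]
  z 350 3262 xb [-157. -156. -141.] yb [-124.  -76.]
```

step_arm([
  [0.261,0,-0.167,0,0.009,0],
  [0.274,0,-0.148,0,0.009,0],
  [0.285,0,-0.127,0,0.009,0],
  [0.295,0,-0.106,0,0.009,0],
  [0.303,0,-0.084,0,0.009,0],
  [0.309,0,-0.062,0,0.009,0],
  [0,0,0,0,0,0],
  [0,0,0,0,0,0],
  [0,0,0,0,0,0],
  [0,0,0,0,0,0],
])

```text
t: 28.8
ee_pos: [0.6325, 0.2357, 0.2895]
ee_rot: [3.141, -0.392, 1.646]
contact_force: [-0.6, -3.2, -1.8]
width: 0.0435
```

```bash
python3 - <<'E'
from meas import *
o=manip.get_obs();print(o['t'],o['joints'].round(2),o['ee_pos'].round(4),o['ee_rot'].round(3),o['contact_force'].round(1),o['width'])
w=pose(arc(1.03),25);print(w[0].round(4),w[1].round(3))
meas('scene','8');meas('wrist','8')
E
```

```text
28.8 [-0.36  0.59  0.3   1.45 -0.61  1.18  0.23] [0.6325 0.2357 0.2895] [ 3.141 -0.392  1.646] [-0.6 -3.2 -1.8] 0.04351131231382643
[0.6325 0.237  0.2888] [ 3.142 -0.384  1.647]
scene lid white 392 theta pct [0.977 1.002 1.023 1.045 1.065] front end xb,z [ -33. -111.  414.]
  z 70 78 xb [-97. -93. -90.] yb [-121.  -78.]
  z 90 84 xb [-96. -94. -91.] yb [-122.  -77.]
  z 110 82 xb [-97. -94. -90.] yb [-124.  -77.]
  z 130 90 xb [-96. -93. -90.] yb [-124.  -77.]
  z 150 91 xb [-96. -93. -90.] yb [-124.  -78.]
  z 170 125 xb [-95. -92.  -6.] yb [-123.  -76.]
  z 190 258 xb [-95. -79.  -6.] yb [-123.  -77.]
  z 230 75 xb [-120. -115.  -99.] yb [-122.  -80.]
  z 250 138 xb [-114. -107.  -91.] yb [-123.  -81.]
  z 270 144 xb [-105.  -98.  -82.] yb [-122.  -80.]
  z 290 126 xb [-95. -89. -82.] yb [-121.  -81.]
  z 310 105 xb [-86. -80. -73.] yb [-117.  -79.]
  z 330 55 xb [-77. -71. -66.] yb [-108.  -78.]
wrist lid white 29916 theta pct [0.98  1.003 1.025 1.051 1.07 ] front end xb,z [-42. -94. 404.]
wrist yellow 2917 [[-94.0, -134.0, 408.0], [-94.0, -110.0, 411.0], [-85.0, -72.0, 412.0]]
  z 250 561 xb [-111. -107. -104.] yb [-119.  -80.]
  z 270 861 xb [-103.  -98.  -94.] yb [-119.  -79.]
  z 290 1143 xb [-93. -88. -84.] yb [-119.  -80.]
  z 310 1564 xb [-83. -78. -74.] yb [-119.  -79.]
  z 330 2205 xb [-73. -69. -64.] yb [-119.  -79.]
  z 350 3275 xb [-64. -59. -54.] yb [-119.  -79.]
  z 370 5190 xb [-54. -49. -45.] yb [-119.  -79.]
  z 390 3130 xb [-45. -42. -41.] yb [-120.  -78.]
```

```bash
sed -i 's/T0=np.deg2rad(47)/T0=np.deg2rad(48.3)/' slat.py; python3 - <<'E'
from slat import *
plan([pose((-40.6,381.5),15),pose((-48.7,378.5),13)],vmax=.008,wmax=.04)
E
```

```text
6
[[0.019,0,0.059,0,0.038,0],[0.017,0,0.06,0,0.038,0],[0.015,0,0.061,0,0.038,0],[0.012,0,0.061,0,0.038,0],[0.01,0,0.062,0,0.038,0],[-0.112,0,0.008,0,0.035,0],[0,0,0,0,0,0],[0,0,0,0,0,0],[0,0,0,0,0,0],[0,0,0,0,0,0]]
```

step_arm([
  [0.019,0,0.059,0,0.038,0],
  [0.017,0,0.06,0,0.038,0],
  [0.015,0,0.061,0,0.038,0],
  [0.012,0,0.061,0,0.038,0],
  [0.01,0,0.062,0,0.038,0],
  [-0.056,0,0.004,0,0.018,0],
  [-0.056,0,0.004,0,0.018,0],
  [0,0,0,0,0,0],
  [0,0,0,0,0,0],
  [0,0,0,0,0,0],
])

```text
t: 30.15
ee_pos: [0.6323, 0.2425, 0.2748]
ee_rot: [3.139, -0.619, 1.648]
contact_force: [0.4, -2.2, -3.2]
width: 0.0439
```

```bash
python3 - <<'E'
from meas import *
o=manip.get_obs();print(o['t'],o['joints'].round(2),o['ee_pos'].round(4),o['ee_rot'].round(3),o['contact_force'].round(1),o['width'])
w=pose((-48.7,378.5),13);print(w[0].round(4),w[1].round(3))
meas('scene','9');meas('wrist','9')
a=cv2.imread('pics/scene9.png')[90:300,250:460];cv2.imwrite('pics/z9.png',cv2.resize(a,(600,600),interpolation=3))
E
```

```text
30.15 [-0.2   0.63  0.19  1.52 -0.81  1.17  0.44] [0.6323 0.2425 0.2748] [ 3.139 -0.619  1.648] [ 0.4 -2.2 -3.2] 0.04385128057403654
[0.6321 0.2416 0.2743] [ 3.142 -0.616  1.647]
scene lid white 415 theta pct [0.892 0.91  0.932 0.956 0.976] front end xb,z [-62. 122. 391.]
scene yellow 31 [[-58.0, -116.0, 374.0], [-55.0, -97.0, 377.0], [-52.0, -81.0, 380.0]]
  z 70 81 xb [-97. -94. -91.] yb [-125.  -79.]
  z 90 80 xb [-96. -94. -91.] yb [-122.  -76.]
  z 110 91 xb [-96. -94. -91.] yb [-124.  -77.]
  z 130 89 xb [-97. -93. -89.] yb [-122.  -77.]
  z 150 88 xb [-95. -92. -89.] yb [-125.  -77.]
  z 170 120 xb [-95. -92.  -7.] yb [-123.  -78.]
  z 190 173 xb [-95. -90.  -4.] yb [-122.  -78.]
  z 210 95 xb [-99. -95. -81.] yb [-123.  -81.]
  z 230 118 xb [-96. -91. -77.] yb [-122.  -82.]
  z 250 122 xb [-91. -87. -73.] yb [-123.  -81.]
  z 270 116 xb [-86. -82. -74.] yb [-122.  -79.]
  z 290 82 xb [-82. -78. -75.] yb [-118.  -82.]
  z 370 44 xb [-59. -55. -53.] yb [-120.  -79.]
wrist lid white 43107 theta pct [0.894 0.912 0.935 0.958 0.981] front end xb,z [-56. -43. 394.]
wrist yellow 3100 [[-114.0, -134.0, 384.0], [-114.0, -110.0, 386.0], [-100.0, -71.0, 388.0]]
  z 230 635 xb [-93. -91. -89.] yb [-119.  -80.]
  z 250 809 xb [-89. -86. -84.] yb [-119.  -80.]
  z 270 1070 xb [-84. -81. -79.] yb [-119.  -80.]
  z 290 1416 xb [-79. -77. -75.] yb [-119.  -80.]
  z 310 1921 xb [-74. -72. -70.] yb [-119.  -79.]
  z 330 2772 xb [-70. -67. -65.] yb [-119.  -80.]
  z 350 4137 xb [-65. -62. -60.] yb [-119.  -79.]
  z 370 6785 xb [-61. -58. -56.] yb [-120.  -78.]
  z 390 3755 xb [-114. -113.  -56.] yb [-124.  -76.]
```

View pics/z9.png

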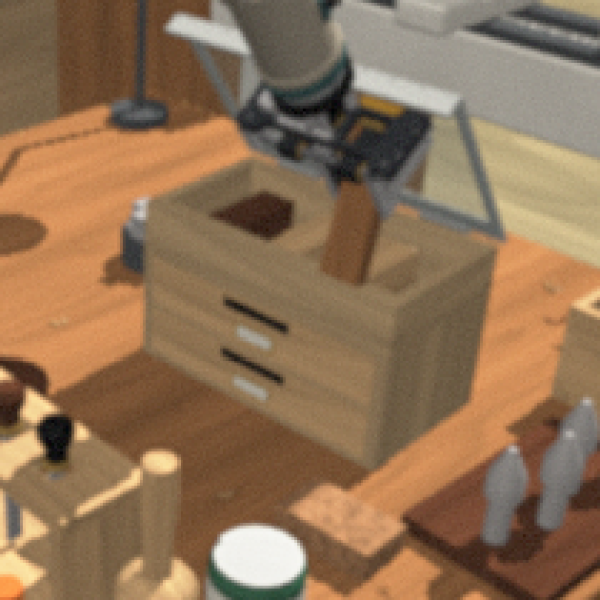

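step_arm([
  [-0.012,0,0.016,0,0,0],
  [-0.012,0,0.016,0,0,0],
  [-0.012,0,0.016,0,0,0],
  [-0.006,0,0.008,0,0,0],
  [0,0,0,0,0,0],
  [0,0,0,0,0,0],
  [0,0,0,0,0,0],
  [0,0,0,0,0,0],
  [0,0,0,0,0,0],
  [0,0,0,0,0,0],
])

```text
t: 31.5
ee_pos: [0.6324, 0.2419, 0.2725]
ee_rot: [3.139, -0.62, 1.648]
contact_force: [-1.4, -5.0, 5.0]
width: 0.0437
```

step_arm([
  [0,0,0,0,0,0],
  [0,0,0,0,0,0],
  [0,0,0,0,0,0],
  [0,0,0,0,0,0],
  [0,0,0,0,0,0],
  [-0.2,0,-0.3,0,0,0],
  [-0.4,0,-0.6,0,0,0],
  [-0.4,0,-0.6,0,0,0],
  [-0.4,0,-0.6,0,0,0],
  [-0.4,0,-0.6,0,0,0],
], grip=94)

```text
t: 32.75
ee_pos: [0.6436, 0.0879, 0.3295]
ee_rot: [3.14, -0.618, 1.646]
contact_force: [-0.9, 0.4, 0.1]
width: 0.0938
```

```bash
python3 - <<'E'
from meas import *
o=manip.get_obs();print(o['t'],o['joints'].round(2),o['ee_pos'].round(4),o['ee_rot'].round(3),o['contact_force'].round(1),o['width'])
meas('scene','10')
for n in ['scene','top']:
    c=capture(n);W=cloud(c);save(c,n+'11')
    for l in ['dark_blank','pale_blank_a_mid']:
        for d in nets.boxes_of(n,l)[:3]:
            q=np.array(d['at'])-O;print(n,l,round(d['p'],2),np.round(d['at'],3),'bin',np.round([q@bx,q@by,q[2]],3))
    Q=W.reshape(-1,3)-O; B=np.stack([Q@bx,Q@by,Q[:,2]],1)*1000
    px=c['pixels'].reshape(-1,3).astype(int)
    dk=(px[:,0]<120)&(B[:,2]>172)&(B[:,2]<200)&(abs(B[:,0])<70)&(abs(B[:,1])<152)
    if dk.sum()>10: print(n,'dark top',dk.sum(),cv2.minAreaRect(B[dk][:,:2].astype(np.float32)),np.percentile(B[dk],[2,50,98],axis=0).round(0).tolist())
a=cv2.imread('pics/scene11.png')[90:300,250:460];cv2.imwrite('pics/z11.png',cv2.resize(a,(600,600),interpolation=3))
E
```

```text
32.75 [ 0.02  0.63  0.24  1.38 -0.74  1.42  0.52] [0.6436 0.0879 0.3295] [ 3.14  -0.618  1.646] [-0.9  0.4  0.1] 0.09378502279430445
scene lid white 515 theta pct [0.876 0.895 0.915 0.939 0.956] front end xb,z [-58.   2. 395.]
scene yellow 52 [[-64.0, -118.0, 367.0], [-60.0, -99.0, 372.0], [-55.0, -82.0, 377.0]]
  z 70 76 xb [-97. -94. -90.] yb [-124.  -77.]
  z 90 81 xb [-96. -93. -91.] yb [-123.  -78.]
  z 110 88 xb [-96. -93. -91.] yb [-123.  -75.]
  z 130 87 xb [-96. -93. -90.] yb [-123.  -78.]
  z 150 96 xb [-96. -93. -88.] yb [-125.  -77.]
  z 170 116 xb [-96. -92.  -8.] yb [-123.  -78.]
  z 190 161 xb [-95. -90.  -5.] yb [-123.  -78.]
  z 210 108 xb [-99. -96. -80.] yb [-122.  -81.]
  z 230 114 xb [-95. -92. -76.] yb [-122.  -81.]
  z 250 123 xb [-92. -87. -72.] yb [-122.  -81.]
  z 270 125 xb [-88. -83. -68.] yb [-122.  -81.]
  z 290 120 xb [-83. -78. -64.] yb [-122.  -81.]
  z 310 124 xb [-79. -75. -62.] yb [-122.  -81.]
  z 330 129 xb [-75. -71. -58.] yb [-124.  -81.]
  z 350 146 xb [-70. -65. -49.] yb [-123.  -81.]
  z 370 132 xb [-64. -60. -49.] yb [-123.  -79.]
scene dark_blank 0.7 [0.464 0.286 0.186] bin [-0.001  0.065  0.186]
scene pale_blank_a_mid 0.33 [ 0.78  -0.044  0.056] bin [-0.354 -0.226  0.056]
scene dark top 281 ((-11.122196197509766, 23.126853942871094), (269.1898193359375, 124.71389770507812), 84.3053970336914) [[-54.0, -107.0, 173.0], [-6.0, 74.0, 188.0], [39.0, 108.0, 192.0]]
top dark_blank 0.73 [ 0.52  -0.389  0.018] bin [-0.678  0.059  0.018]
top dark_blank 0.71 [0.605 0.261 0.19 ] bin [-0.037 -0.074  0.19 ]
top dark_blank 0.58 [0.445 0.247 0.194] bin [-0.038  0.086  0.194]
top pale_blank_a_mid 0.58 [0.529 0.25  0.185] bin [-0.042  0.002  0.185]
top dark top 368 ((-41.11802673339844, 10.073684692382812), (54.14108657836914, 197.4932098388672), 1.3768160343170166) [[-61.0, -77.0, 174.0], [-43.0, 81.0, 190.0], [-17.0, 108.0, 195.0]]
```

View pics/z11.png

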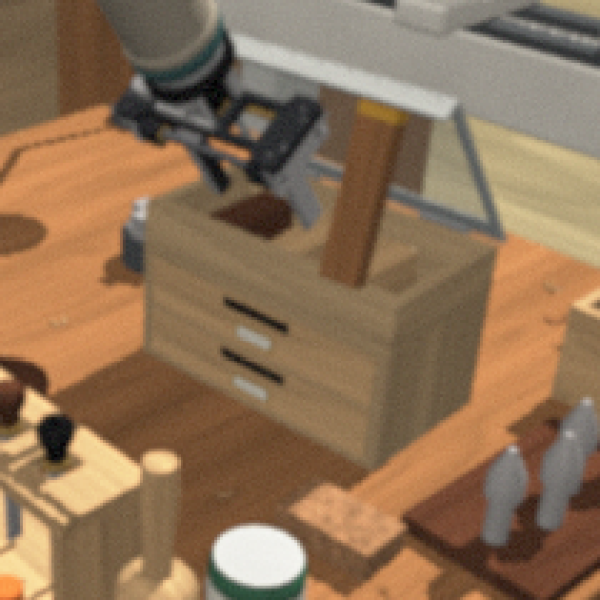

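```bash
cat >> slat.py <<'E'
def gp(xb,yb,z,t,back=0,dyaw=0):
    """TCP pose with grasp point at bin (xb,yb), z (m), tilt t deg, backed off"""
    t=np.deg2rad(t); zt=np.sin(t)*bx-np.cos(t)*bz
    return (O+xb*bx+yb*by+z*bz+(.019-back)*zt, ori(PI/2+YB+dyaw,t))
E
python3 - <<'E'
from slat import *
w=gp(0,.085,.176,40,.14);print(w)
plan([((.50,.11,.32),w[1]),w],vmax=.05)
E
```

```text
(array([0.44914418, 0.20799959, 0.26869138]), array([ 3.14159265, -0.6981317 ,  1.64671815]))
6
[[0.124,-0.941,0.157,0,0.026,0],[0.12,-0.941,0.16,0,0.026,0],[0.115,-0.941,0.163,0,0.026,0],[0.299,-0.289,0.697,0,0,0],[0.299,-0.289,0.697,0,0,0],[0.299,-0.289,0.697,0,0,0],[0,0,0,0,0,0],[0,0,0,0,0,0],[0,0,0,0,0,0],[0,0,0,0,0,0]]
```

step_arm([
  [0.124,-0.941,0.157,0,0.026,0],
  [0.12,-0.941,0.16,0,0.026,0],
  [0.115,-0.941,0.163,0,0.026,0],
  [0.299,-0.289,0.697,0,0,0],
  [0.299,-0.289,0.697,0,0,0],
  [0.299,-0.289,0.697,0,0,0],
  [0,0,0,0,0,0],
  [0,0,0,0,0,0],
  [0,0,0,0,0,0],
  [0,0,0,0,0,0],
], grip=70)

```text
t: 34.35
ee_pos: [0.4505, 0.206, 0.2688]
ee_rot: [3.14, -0.696, 1.647]
contact_force: [0.2, -0.4, 0.0]
width: 0.0701
```

```bash
python3 - <<'E'
from meas import *
o=manip.get_obs();print(o['t'],o['joints'].round(2),o['ee_pos'].round(4),o['ee_rot'].round(3),o['contact_force'].round(1),o['width'])
c=capture('wrist');W=cloud(c);save(c,'w12')
for l in ['dark_blank','pale_blank_a_mid']:
    for d in nets.boxes_of('wrist',l)[:3]:
        q=np.array(d['at'])-O;print(l,round(d['p'],2),'bin',np.round([q@bx,q@by,q[2]],3))
Q=W.reshape(-1,3)-O; B=np.stack([Q@bx,Q@by,Q[:,2]],1)*1000
m=(B[:,2]>184)&(B[:,2]<197)&(abs(B[:,0])<69)&(abs(B[:,1])<153)
px=c['pixels'].reshape(-1,3).astype(int)
for lo,hi in ((40,140),(-35,40),(-140,-35)):
    s=m&(B[:,1]>lo)&(B[:,1]<hi)
    if s.sum()>20: print(lo,s.sum(),cv2.minAreaRect(B[s][:,:2].astype(np.float32)),np.percentile(B[s],[1,50,99],axis=0).round(0).tolist(),np.median(px[s],0))
E
```

```text
34.35 [-0.09  0.41  0.15  2.03 -0.91  1.03  0.74] [0.4505 0.206  0.2688] [ 3.14  -0.696  1.647] [ 0.2 -0.4  0. ] 0.07008619251472803
dark_blank 0.86 bin [-0.023  0.087  0.192]
pale_blank_a_mid 0.71 bin [-0.014  0.003  0.19 ]
40 6337 ((-7.916423797607422, 87.0300064086914), (46.07144546508789, 105.99689483642578), 89.00685119628906) [[-60.0, 65.0, 187.0], [-15.0, 87.0, 191.0], [43.0, 110.0, 192.0]] [74. 45. 28.]
-35 6139 ((-6.843658447265625, -0.5138301849365234), (106.14241027832031, 46.75602340698242), 1.2546443939208984) [[-59.0, -23.0, 186.0], [-11.0, -1.0, 190.0], [44.0, 23.0, 192.0]] [165. 130.  84.]
-140 6886 ((-8.588638305664062, -83.17989349365234), (105.40398406982422, 47.32063674926758), 0.16278013586997986) [[-61.0, -105.0, 185.0], [-15.0, -82.0, 191.0], [42.0, -60.0, 192.0]] [162. 127.  82.]
```

View pics/w12.png

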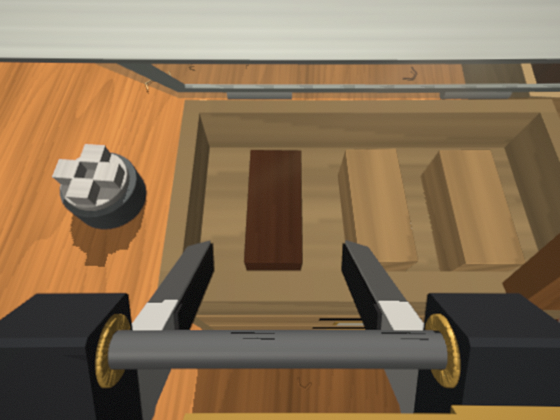

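The wrist view shows the dark blank at (273,210), with free floor on both sides, and the pale blanks at (378,205) and (470,205). The measured centre is at bin (-8, 87) mm with its top at 191 mm, which is what it must be.

```bash
python3 - <<'E'
from slat import *
plan([gp(.002,.087,.178,40,.06,-.017),gp(.002,.087,.178,40,0,-.017)],vmax=.03)
P0=gp(.002,.087,.178,40,0,-.017)
plan([gp(.002,.087,.178,40,.03,-.017),gp(-.11,.087,.33,40,0,-.017)],start=P0,vmax=.04)
E
```

```text
5
[[0.029,-0.019,0.539,-0.003,0.001,0.004],[0.028,-0.021,0.539,-0.003,0.001,0.004],[0.028,-0.023,0.539,-0.003,0.001,0.004],[0,-0.007,0.6,0,0,0],[0,-0.007,0.6,0,0,0],[0,0,0,0,0,0],[0,0,0,0,0,0],[0,0,0,0,0,0],[0,0,0,0,0,0],[0,0,0,0,0,0]]
5
[[0,0.007,-0.6,0,0,0],[0.06,0.008,-0.792,0,0,0],[0.06,0.008,-0.792,0,0,0],[0.06,0.008,-0.792,0,0,0],[0.06,0.008,-0.792,0,0,0],[0,0,0,0,0,0],[0,0,0,0,0,0],[0,0,0,0,0,0],[0,0,0,0,0,0],[0,0,0,0,0,0]]
```

```bash
python3 - <<'E'
from slat import *
P0=gp(.002,.087,.178,40,0,-.017)
plan([gp(.008,.087,.205,55,0,-.017),gp(.006,.087,.228,55,0,-.017),gp(-.15,.087,.33,50,0,-.017)],start=P0,vmax=.045,wmax=.09)
E
```

```text
9
[[0.179,-0.001,-0.116,0,0.087,0],[0.189,-0.001,-0.1,0,0.087,0],[0.197,-0.001,-0.084,0,0.087,0],[0.354,0.001,-0.297,0,0,0],[-0.03,0.011,-0.745,0,-0.017,0],[-0.043,0.011,-0.745,0,-0.017,0],[-0.056,0.011,-0.744,0,-0.017,0],[-0.069,0.011,-0.743,0,-0.017,0],[-0.082,0.011,-0.741,0,-0.017,0],[0,0,0,0,0,0]]
```

step_arm([
  [0.029,-0.019,0.54,-0.003,0,0.004],
  [0.028,-0.021,0.54,-0.003,0,0.004],
  [0.028,-0.023,0.54,-0.003,0,0.004],
  [0,0,0.6,0,0,0],
  [0,0,0.6,0,0,0],
  [0,0,0,0,0,0],
  [0,0,0,0,0,0],
  [0,0,0,0,0,0],
  [0,0,0,0,0,0],
  [0,0,0,0,0,0],
])

```text
t: 35.75
ee_pos: [0.4406, 0.2998, 0.1635]
ee_rot: [3.141, -0.696, 1.632]
contact_force: [0.1, -1.3, -0.6]
width: 0.07
```

step_arm([
  [0,0,0,0,0,0],
  [0,0,0,0,0,0],
  [0,0,0,0,0,0],
  [0,0,0,0,0,0],
  [0,0,0,0,0,0],
  [0,0,0,0,0,0],
  [0,0,0,0,0,0],
  [0,0,0,0,0,0],
  [0,0,0,0,0,0],
  [0,0,0,0,0,0],
], grip=0)

```text
t: 37.0
ee_pos: [0.4404, 0.2999, 0.1632]
ee_rot: [3.142, -0.697, 1.632]
contact_force: [1.2, 0.1, 0.1]
width: 0.0458
```

step_arm([
  [0.18,0,-0.116,0,0.087,0],
  [0.19,0,-0.1,0,0.087,0],
  [0.197,0,-0.084,0,0.087,0],
  [0.18,0,-0.15,0,0,0],
  [0.18,0,-0.15,0,0,0],
  [-0.03,0.011,-0.745,0,-0.017,0],
  [-0.043,0.011,-0.745,0,-0.017,0],
  [-0.056,0.011,-0.744,0,-0.017,0],
  [-0.069,0.011,-0.743,0,-0.017,0],
  [-0.082,0.011,-0.741,0,-0.017,0],
])

```text
t: 38.25
ee_pos: [0.4512, 0.1513, 0.3204]
ee_rot: [3.138, -0.868, 1.638]
contact_force: [1.1, 0.2, -1.9]
width: 0.0452
```

```bash
python3 - <<'E'
from meas import *
o=manip.get_obs();print(o['t'],o['joints'].round(2),o['ee_pos'].round(4),o['ee_rot'].round(3),o['contact_force'].round(1),o['width'])
meas('scene','13')
Y=PI/2+.037
g=np.array([.503,-.397,0])+.010*np.array([-.037,.999,0])
print(g)
plan([((.50,.05,.34),ori(Y,.4)),((.52,-.20,.34),ori(Y,0)),((g[0],g[1],.20),ori(Y,0))],vmax=.055,wmax=.12)
E
```

```text
38.25 [ 0.61  0.47 -0.55  1.97 -0.72  1.06  0.62] [0.4512 0.1513 0.3204] [ 3.138 -0.868  1.638] [ 1.1  0.2 -1.9] 0.04520631379406571
scene lid white 661 theta pct [0.877 0.895 0.915 0.935 0.954] front end xb,z [-56.  29. 397.]
scene yellow 52 [[-64.0, -117.0, 366.0], [-60.0, -99.0, 372.0], [-57.0, -82.0, 377.0]]
  z 70 76 xb [-96. -93. -90.] yb [-124.  -77.]
  z 90 82 xb [-96. -93. -90.] yb [-122.  -75.]
  z 110 86 xb [-96. -93. -90.] yb [-124.  -77.]
  z 130 92 xb [-97. -94. -90.] yb [-124.  -78.]
  z 150 85 xb [-95. -92. -89.] yb [-124.  -78.]
  z 170 122 xb [-95. -92.  -7.] yb [-123.  -77.]
  z 190 160 xb [-95. -89.  -4.] yb [-122.  -79.]
  z 210 105 xb [-100.  -96.  -81.] yb [-122.  -81.]
  z 230 120 xb [-96. -92. -77.] yb [-123.  -80.]
  z 250 118 xb [-92. -87. -73.] yb [-123.  -81.]
  z 270 126 xb [-88. -83. -69.] yb [-122.  -80.]
  z 290 124 xb [-83. -79. -67.] yb [-122.  -80.]
  z 310 124 xb [-79. -74. -63.] yb [-122.  -81.]
  z 330 132 xb [-75. -70. -57.] yb [-122.  -81.]
  z 350 137 xb [-70. -65. -49.] yb [-124.  -81.]
  z 370 134 xb [-65. -60. -48.] yb [-123.  -79.]
[ 0.50263 -0.38701  0.     ]
14
[[-0.256,0.201,-0.439,-0.002,-0.116,0.005],[-0.304,0.203,-0.406,-0.002,-0.116,0.005],[-0.348,0.206,-0.367,-0.002,-0.116,0.005],[-0.387,0.208,-0.324,-0.002,-0.116,0.005],[-0.923,0.043,-0.39,0,-0.08,0],[-0.951,0.043,-0.315,0,-0.08,0],[-0.974,0.043,-0.238,0,-0.08,0],[-0.989,0.043,-0.16,0,-0.08,0],[-0.999,0.043,-0.08,0,-0.08,0],[-0.745,-0.097,0.56,0,0,0]]
[[-0.745,-0.097,0.56,0,0,0],[-0.745,-0.097,0.56,0,0,0],[-0.745,-0.097,0.56,0,0,0],[-0.745,-0.097,0.56,0,0,0],[0,0,0,0,0,0],[0,0,0,0,0,0],[0,0,0,0,0,0],[0,0,0,0,0,0],[0,0,0,0,0,0],[0,0,0,0,0,0]]
```

step_arm([
  [-0.256,0.201,-0.439,0,-0.116,0.005],
  [-0.304,0.203,-0.406,0,-0.116,0.005],
  [-0.348,0.206,-0.367,0,-0.116,0.005],
  [-0.387,0.208,-0.324,0,-0.116,0.005],
  [-0.923,0.043,-0.39,0,-0.08,0],
  [-0.951,0.043,-0.315,0,-0.08,0],
  [-0.974,0.043,-0.238,0,-0.08,0],
  [-0.989,0.043,-0.16,0,-0.08,0],
  [-0.999,0.043,-0.08,0,-0.08,0],
  [-0.745,-0.097,0.3,0,0,0],
])

```text
t: 39.55
ee_pos: [0.5187, -0.2315, 0.3214]
ee_rot: [-3.135, -0.005, 1.62]
contact_force: [0.9, 0.7, -1.2]
width: 0.0454
```

step_arm([
  [-0.745,-0.097,0.56,0,0,0],
  [-0.745,-0.097,0.56,0,0,0],
  [-0.745,-0.097,0.56,0,0,0],
  [-0.745,-0.097,0.56,0,0,0],
  [0,0,0,0,0,0],
  [0,0,0,0,0,0],
  [0,0,0,0,0,0],
  [0,0,0,0,0,0],
  [0,0,0,0,0,0],
  [0,0,0,0,0,0],
])

```text
t: 40.8
ee_pos: [0.5032, -0.382, 0.2048]
ee_rot: [-3.13, -0.008, 1.616]
contact_force: [-0.2, 0.2, -1.5]
width: 0.0451
```

```bash
python3 - <<'E'
from plan import *
o=manip.get_obs();print(o['t'],o['joints'].round(2),o['ee_pos'].round(4),o['ee_rot'].round(3),o['contact_force'].round(1),o['width'])
for n in ('wrist','scene'):
    c=capture(n);W=cloud(c);save(c,n+'14')
    P=W.reshape(-1,3)
    px=c['pixels'].reshape(-1,3).astype(int)
    br=(px[:,0]<190)&(px[:,0]-px[:,2]>15)
    for nm,zr,yr in (('blanktop',(.19,.26),(-.47,-.30)),('fence',(.024,.034),(-.48,-.32)),('blank all',(.15,.26),(-.47,-.3)),('stop',(.05,.07),(-.335,-.28))):
        m=(P[:,2]>zr[0])&(P[:,2]<zr[1])&(P[:,1]>yr[0])&(P[:,1]<yr[1])&(P[:,0]>.44)&(P[:,0]<.56)&br
        Q=P[m]
        if len(Q)>20: r=cv2.minAreaRect(Q[:,:2].astype(np.float32));print(n,nm,len(Q),np.round(r[0],4),np.round(r[1],4),round(r[2],2),np.percentile(Q,[1,50,99],axis=0).round(3).tolist())
        if nm=='blank all' and len(Q)>20:
            for z in np.arange(.15,.25,.012):
                s=Q[(Q[:,2]>z)&(Q[:,2]<z+.012)]
                if len(s)>10: print('    z',round(z,3),len(s),'y',np.percentile(s[:,1],[1,99]).round(3),'x',np.percentile(s[:,0],[1,99]).round(3))
E
```

```text
40.8 [ 0.71  0.61 -0.18  1.55  0.12  1.    0.54] [ 0.5032 -0.382   0.2048] [-3.13  -0.008  1.616] [-0.2  0.2 -1.5] 0.0451213045843325
wrist blanktop 14382 [ 0.5037 -0.3696] [0.0657 0.0672] 74.86 [[0.479, -0.396, 0.208], [0.502, -0.373, 0.233], [0.526, -0.342, 0.252]]
wrist fence 1680 [ 0.5013 -0.3487] [0.0878 0.0536] 1.92 [[0.458, -0.375, 0.026], [0.501, -0.347, 0.028], [0.545, -0.321, 0.03]]
wrist blank all 14382 [ 0.5037 -0.3696] [0.0657 0.0672] 74.86 [[0.479, -0.396, 0.208], [0.502, -0.373, 0.233], [0.526, -0.342, 0.252]]
    z 0.198 706 y [-0.374 -0.341] x [0.476 0.53 ]
    z 0.21 3195 y [-0.361 -0.344] x [0.479 0.524]
    z 0.222 3709 y [-0.375 -0.359] x [0.479 0.525]
    z 0.234 4311 y [-0.39  -0.373] x [0.48  0.526]
    z 0.246 2446 y [-0.397 -0.386] x [0.481 0.526]
wrist stop 2126 [ 0.4998 -0.3085] [0.0877 0.0202] 2.65 [[0.457, -0.319, 0.06], [0.5, -0.309, 0.063], [0.543, -0.3, 0.064]]
scene blanktop 896 [ 0.5035 -0.397 ] [0.1133 0.0718] 79.78 [[0.479, -0.451, 0.192], [0.526, -0.406, 0.238], [0.539, -0.345, 0.259]]
scene fence 498 [ 0.5032 -0.3955] [0.0923 0.154 ] 2.39 [[0.46, -0.471, 0.024], [0.476, -0.413, 0.027], [0.55, -0.322, 0.031]]
scene blank all 949 [ 0.5035 -0.397 ] [0.1133 0.0718] 79.78 [[0.479, -0.451, 0.179], [0.526, -0.404, 0.237], [0.539, -0.345, 0.259]]
    z 0.174 34 y [-0.385 -0.359] x [0.522 0.528]
    z 0.186 67 y [-0.398 -0.352] x [0.522 0.529]
    z 0.198 106 y [-0.414 -0.343] x [0.483 0.532]
    z 0.21 114 y [-0.426 -0.348] x [0.492 0.539]
    z 0.222 111 y [-0.443 -0.363] x [0.522 0.538]
    z 0.234 223 y [-0.451 -0.373] x [0.48 0.54]
    z 0.246 255 y [-0.444 -0.372] x [0.474 0.539]
scene stop 100 [ 0.5017 -0.3102] [0.0911 0.0186] 2.38 [[0.457, -0.321, 0.051], [0.483, -0.312, 0.061], [0.546, -0.301, 0.064]]
```

View pics/wrist14.png

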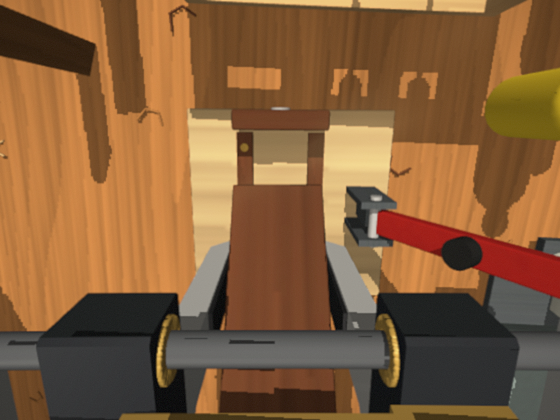

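The blank hasn't slipped. It hangs at 40° because I took it with the tool tilted 40°, so that tilt has to be restored to lay it level. The picture shows the trough free at (280,160) and the clamp arm back at (470,250).

```bash
python3 - <<'E'
from plan import *
Y=1.610;t=np.deg2rad(40)
plan([((.502,-.3745,.13),ori(Y,t)),((.502,-.3745,.055),ori(Y,t))],vmax=.04,wmax=.12)
E
```

```text
8
[[0.023,0,0.249,-0.002,0.115,0],[-0.005,0,0.25,-0.002,0.115,0],[-0.034,-0.001,0.248,-0.002,0.115,0],[-0.062,-0.001,0.242,-0.002,0.115,0],[-0.09,-0.002,0.234,-0.002,0.115,0],[-0.116,-0.002,0.222,-0.002,0.115,0],[-0.482,0,0.575,0,0,0],[-0.482,0,0.575,0,0,0],[0,0,0,0,0,0],[0,0,0,0,0,0]]
```

step_arm([
  [0.023,0,0.249,-0.002,0.115,0],
  [-0.005,0,0.25,-0.002,0.115,0],
  [-0.034,0,0.248,-0.002,0.115,0],
  [-0.062,0,0.242,-0.002,0.115,0],
  [-0.09,0,0.234,-0.002,0.115,0],
  [-0.116,0,0.222,-0.002,0.115,0],
  [-0.482,0,0.575,0,0,0],
  [-0.482,0,0.575,0,0,0],
  [0,0,0,0,0,0],
  [0,0,0,0,0,0],
])

```text
t: 42.15
ee_pos: [0.503, -0.3749, 0.0563]
ee_rot: [3.141, -0.698, 1.612]
contact_force: [0.3, -0.1, -0.8]
width: 0.046
```

```bash
python3 - <<'E'
from plan import *
o=manip.get_obs();print(o['t'],o['joints'].round(2),o['ee_pos'].round(4),o['ee_rot'].round(3),o['contact_force'].round(1),o['width'])
for n in ('wrist','scene'):
    c=capture(n);W=cloud(c);save(c,n+'15')
    P=W.reshape(-1,3);px=c['pixels'].reshape(-1,3).astype(int)
    m=(px[:,0]<130)&(px[:,0]-px[:,2]>12)&(P[:,2]>.07)&(P[:,2]<.1)&(P[:,1]>-.46)&(P[:,1]<-.33)&(abs(P[:,0]-.502)<.027);Q=P[m]
    if len(Q)>20:
        r=cv2.minAreaRect(Q[:,:2].astype(np.float32));print(n,len(Q),np.round(r[0],4),np.round(r[1],4),round(r[2],2))
        print(np.polyfit(Q[:,1],Q[:,2],1).round(3),np.percentile(Q,[1,50,99],axis=0).round(3).tolist())
plan([((.502,-.3745,.0372),ori(1.610,np.deg2rad(40)))],vmax=.01)
E
```

```text
42.15 [ 0.99  1.13 -0.34  1.12 -0.16  1.44  0.86] [ 0.503  -0.3749  0.0563] [ 3.141 -0.698  1.612] [ 0.3 -0.1 -0.8] 0.04601066022431419
wrist 18583 [ 0.5026 -0.3954] [0.048  0.1017] 2.3
[0.002 0.084] [[0.481, -0.446, 0.082], [0.504, -0.399, 0.084], [0.526, -0.346, 0.085]]
scene 196 [ 0.5066 -0.381 ] [0.0437 0.0706] 0.45
[0.074 0.109] [[0.486, -0.415, 0.071], [0.516, -0.366, 0.083], [0.528, -0.346, 0.087]]
2
[[-0.121,-0.014,0.158,0,0.001,0.001],[-0.121,-0.014,0.158,0,0.001,0.001],[0,0,0,0,0,0],[0,0,0,0,0,0],[0,0,0,0,0,0],[0,0,0,0,0,0],[0,0,0,0,0,0],[0,0,0,0,0,0],[0,0,0,0,0,0],[0,0,0,0,0,0]]
```

step_arm([
  [-0.08,0,0.096,0,0,0],
  [-0.08,0,0.096,0,0,0],
  [-0.05,0,0.06,0,0,0],
  [-0.026,0,0.032,0,0,0],
  [-0.012,0,0.014,0,0,0],
  [0,0,0,0,0,0],
  [0,0,0,0,0,0],
  [0,0,0,0,0,0],
  [0,0,0,0,0,0],
  [0,0,0,0,0,0],
])

```text
t: 43.5
ee_pos: [0.502, -0.3741, 0.0365]
ee_rot: [-3.14, -0.699, 1.611]
contact_force: [-3.1, 1.2, 6.3]
width: 0.0459
```

step_arm([
  [0,0,0,0,0,0],
  [0,0,0,0,0,0],
  [0,0,0,0,0,0],
  [0,0,0,0,0,0],
  [0,0,-0.3,0,0,0],
  [0,0,-0.6,0,0,0],
  [0,0,-0.8,0,0,0],
  [0,0,-0.8,0,0,0],
  [0,0,-0.8,0,0,0],
  [0,0,0,0,0,0],
], grip=64)

```text
t: 44.75
ee_pos: [0.5073, -0.4837, 0.1645]
ee_rot: [3.138, -0.692, 1.611]
contact_force: [-1.0, 1.0, -0.6]
width: 0.064
```

```bash
python3 - <<'E'
from meas import *
o=manip.get_obs();print(o['t'],o['ee_pos'].round(4),o['ee_rot'].round(3),o['contact_force'].round(1),o['width'])
for n in ('wrist','scene','top'):
    c=capture(n);W=cloud(c);save(c,n+'16')
    P=W.reshape(-1,3);px=c['pixels'].reshape(-1,3).astype(int)
    m=(px[:,0]<150)&(px[:,0]-px[:,2]>12)&(P[:,2]>.057)&(P[:,2]<.075)&(P[:,1]>-.48)&(P[:,1]<-.33)&(abs(P[:,0]-.502)<.035);Q=P[m]
    if len(Q)>20:
        r=cv2.minAreaRect(Q[:,:2].astype(np.float32));print(n,len(Q),np.round(r[0],4),np.round(r[1],4),round(r[2],2),np.polyfit(Q[:,1],Q[:,2],1).round(3),np.percentile(Q,[1,50,99],axis=0).round(3).tolist())
    m=(P[:,2]>.12)&(P[:,2]<.3)&(P[:,0]>.6)&(P[:,0]<.72)&(P[:,1]<-.35)&(P[:,1]>-.43)&(px[:,0]-px[:,1]>60)
    if m.sum()>5: print(' clamp red',np.percentile(P[m],[2,50,98],axis=0).round(3).tolist())
    if n!='wrist':
        for l in ['mallet','wax_tin','bowl','sanding_block','glue']:
            d=nets.boxes_of(n,l)[:1]; print('  ',l,[(round(x['p'],2),np.round(x['at'],3).tolist()) for x in d])
meas('scene','17')
E
```

```text
44.75 [ 0.5073 -0.4837  0.1645] [ 3.138 -0.692  1.611] [-1.   1.  -0.6] 0.0640106649934317
wrist 5243 [ 0.5021 -0.3971] [0.0459 0.1049] 2.19 [0.003 0.065] [[0.479, -0.449, 0.06], [0.502, -0.403, 0.064], [0.525, -0.346, 0.065]]
 clamp red [[0.612, -0.403, 0.122], [0.646, -0.396, 0.172], [0.661, -0.382, 0.196]]
scene 551 [ 0.5056 -0.3968] [0.0494 0.1068] 1.58 [-0.009  0.059] [[0.482, -0.449, 0.057], [0.507, -0.402, 0.063], [0.528, -0.346, 0.066]]
 clamp red [[0.622, -0.404, 0.123], [0.647, -0.402, 0.161], [0.67, -0.399, 0.196]]
   mallet [(0.7, [0.782, -0.17, 0.105])]
   wax_tin [(0.58, [0.779, -0.05, 0.054])]
   bowl [(0.67, [0.367, 0.009, 0.05])]
   sanding_block [(0.74, [0.64, 0.23, 0.294])]
   glue [(0.58, [0.756, -0.296, 0.088])]
top 465 [ 0.5032 -0.3954] [0.0432 0.1077] 2.37 [-0.003  0.063] [[0.481, -0.447, 0.059], [0.503, -0.394, 0.064], [0.525, -0.342, 0.07]]
 clamp red [[0.611, -0.401, 0.122], [0.646, -0.386, 0.171], [0.668, -0.379, 0.204]]
   mallet [(0.73, [0.752, -0.151, 0.115])]
   wax_tin []
   bowl [(0.83, [0.376, -0.037, 0.031])]
   sanding_block [(0.71, [0.746, 0.098, 
[... 310 characters left out ...]
 yb [-124.  -78.]
  z 110 78 xb [-97. -94. -92.] yb [-124.  -79.]
  z 130 98 xb [-96. -93. -90.] yb [-123.  -76.]
  z 150 88 xb [-95. -92. -89.] yb [-124.  -78.]
  z 170 120 xb [-94. -91.  -4.] yb [-123.  -78.]
  z 190 161 xb [-96. -90.  -5.] yb [-124.  -78.]
  z 210 101 xb [-99. -96. -81.] yb [-122.  -80.]
  z 230 125 xb [-96. -92. -78.] yb [-122.  -80.]
  z 250 119 xb [-91. -87. -71.] yb [-123.  -81.]
  z 270 121 xb [-87. -82. -69.] yb [-122.  -81.]
  z 290 123 xb [-84. -79. -68.] yb [-123.  -80.]
  z 310 128 xb [-78. -74. -60.] yb [-122.  -80.]
  z 330 132 xb [-73. -70. -57.] yb [-123.  -81.]
  z 350 140 xb [-70. -65. -48.] yb [-124.  -82.]
  z 370 138 xb [-64. -60. -46.] yb [-123.  -79.]
```

View pics/scene16.png

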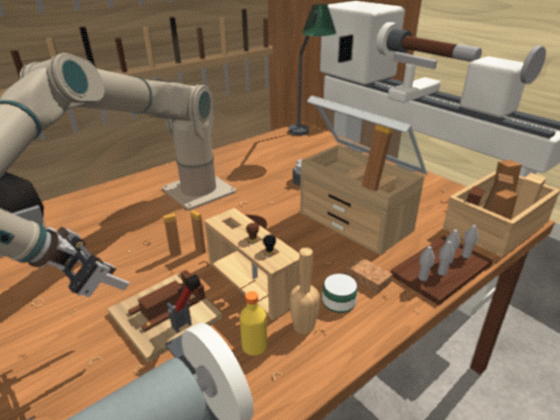

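The picture shows the blank in the trough at (160,298), the clamp arm back at (185,290) and the lid up on the slat at (378,155). The gripper is clear, so I'm handing in.

```bash
python3 -c "
from rig import manip
print(manip.sign_off())"
```

```text
the job is handed in; nothing more can be done
None
```

The job is handed in at about 45 s of the 72 s allowed. I swung the clamp arm over and propped the lid with the slat. Then I laid the dark blank in the trough.

What the last checks showed:
- **Lid:** it stands at about 0.91 rad. The slat's foot is on the front rail and its head is behind the lip. It did not move while I worked in the bin.
- **Dark blank:** it lies flat at about (0.502, -0.397), with its top at 64 mm as it should be. It is within about 1–2 mm sideways of the measured trough centre and turned 2.2°, against about 2.1–2.4° for the cradle.
- **Clamp arm:** it is laid back, well past upright.
- **Bystanders:** the mallet, bowl, glue and sanding block were found within about 2 mm of where they started. For the wax tin only the scene view answered, and it agreed.
- **Pale blanks:** I measured them in the bin before the pick, and saw no sign that they moved. I did not measure them again afterwards.

Some things went wrong or disagreed:
- **Slat dragged:** after the re-grip I moved the wrong way, which dragged the slat about 8 mm and turned it about 3° in the fingers. I measured this and allowed for it.
- **Blank tilted:** I first brought the blank to the cradle tilted 40°. I had gripped it with the tool tilted, and put that right before setting it down.
- **False find:** at the end the scene network reported the slat as the sanding block. The top view had the sanding block right.

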